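Make up the steam-engine and steamboat kits

ROBOT

A 6-joint arm with a two-finger parallel gripper is mounted at the origin on the work surface. World frame = base frame: x ahead of the robot, y to its left, z up, the work surface at z = 0. Lengths are in mm, angles in degrees, forces in N, time in s.
With the tool pointing down it reaches from about 350 to 850 mm from the base axis. Payload 8.1 kg.
Tool frame: the origin (TCP) lies between the finger pads; the fingertips stand 14 mm ahead of it and the grasp point (between the pads) lies 5 mm behind it; z points along the fingers, x is the direction in which the jaws open and shut, and the axes are right-handed (so a half turn about z gives the same grasp; the last joint's range is limited). The gripper opens to 85 mm and grips with 20 to 120 N. Pads are 22 mm wide; open, the fingers measure 114 mm over their backs; the gripper's body (76 mm by 85 mm) begins 54 mm behind the grasp point. The pads swing forward as they close: fully open they stand 13 mm farther back than shut.
Start: joints at [68.732, 7.471, 85.268, -0, 87.261, -4.893], TCP at [169.133, 575.673, 211.792] pointing down, gripper open.
Joint ranges: [-169.43, 169.43], [-51.17, 129.36], [1.28, 143.12], [-76.62, 256.62], [0, 156.53], [-152.29, 152.29]. Speed limits (degrees/s): [136.94, 136.94, 159.86, 180, 180, 180].

INTERFACE

Orientations are given as [roll, pitch, yaw] about the fixed x, y, z axes, in that order (R = Rz(yaw) Ry(pitch) Rx(roll)).
In Python, from bench import r, vision, job gives the robot as it stands.
- The arm moves only by the tool send_rows, never from a script. Its arguments are lists of equal length, an entry for each row: "dp": the shift along the world's x, y, z in mm, a list of three; "rot": the turn, a rotation vector about the world's x, y, z in rad, a list of three. In form: {"dp": [[tx, ty, tz], ...], "rot": [[wx, wy, wz], ...]}. A call has 1 to 5 rows; each row is the pose to reach, as a shift and turn from the pose commanded when the call began; what a row does not reach only later rows make up. A row lasts 1/8 s, in which the tool goes at most 62.5 mm and 10.7 degrees, less where a joint would pass 70% of its speed; a pose out of reach is approached as far as the arm can. A call with a gripper value outside its range is refused whole. "jaw" is the finger opening in mm, from 0 to 85.4, set as the call begins (left out, the last holds). The fingers move at their own pace and stop on an object; "force" is the grip in N (left out, the last holds). Time passes only in rows, so rows that repeat a pose let the fingers close. It gives the time, the measured TCP pose, the force and the opening at its end, in the units of the state.
- r.sense(): the state, without advancing time (a new reading comes with each control period).
- vision.snapshot(name): name is "scene" or "top" or "wrist"; returns a dict with "pixels" (400x640x3 uint8, red, green, blue), "depth" (400x640 float32, mm along the optical axis (not along the pixel's ray), 0 where there is no reading), "intrinsics" (3x3 intrinsics, pixels), "world_from_camera" (4x4, takes a point from camera to world coordinates); the wrist camera has in their place "T_tool_cam" (4x4, takes a point from camera to tool coordinates, whose origin is the TCP and whose axes are the tool frame's). Camera axes: x right, y down, z forward; pixel columns grow to the right and rows downward; lengths in mm; the calibration is good to about 2 mm. A picture is of the moment at which its call begins: read the wrist's pose just before it.
- job.hand_in(): hands the job in, once; it reports no verdict.
The state is a dict: "time": time; "joint_pos": joint angles; "qd": joint speeds; "joint_efforts": joint torques, N m; "tool_pos": TCP position; "tcp_rot": TCP orientation; "ft_force": force on the tool from outside, world axes, zero at the start; "wrist_torque": the same for the moment, N m; "finger_gap": finger opening in mm.
Only numpy, scipy, OpenCV 4.12 (cv2) and the standard library are available. Lean on these libraries where they do the work, as an engineer would, in place of code of your own. Each camera call takes 0.05 s, during which the arm holds its last target.

TASK

Make up the two toy kits for the woodwork class from the beech blanks on the bench, each blank in its own compartment, right way up and resting on the tray's floor. The steam-engine kit goes in the squarish tray: the engine body in the long compartment, the thick boiler in the larger of the other two and the collared chimney in the smaller; the steamboat kit goes in the long narrow tray: the hull in the long compartment and the thin straight funnel in the short one. Leave the square post standing where it is.

Things in the scene. Friction and masses are not known exactly. Their poses are not given: they have to be found in the camera images.
- engine_center (a point): Beech engine body of a toy steam engine, one loose piece 46 wide (x), 120 long (y), 170 g: a block 36 high, with a cab on its -y end (40 long, full width, 62 high; roof to 66, 2-3 mm wider all round; dark windows). The point is the middle of the footprint, 18 above the underside; y along its length, away from the cab. It balances about 8 towards the cab from there.
- boiler_center (a point): Boiler: plain beech cylinder, diameter 46, 60 high, standing on end, about 70 g; the thickest round piece. The point is its centre, 30 mm above its underside; z along its axis, up.
- chimney_center (a point): Collared chimney of the engine: turned beech piece with a waist, 52 high, standing on its foot, about 26 g. Foot diameter 36 (8 high), waist diameter 24, top collar diameter 36 from 32 up to 52 mm; from above a round of 36. The point is its centre, 26 mm above its underside; z up.
- hull_center (a point): Beech hull of a toy steamboat, one loose piece 50 wide (x), 130 long (y), 36 high, 150 g: pointed bow at the +y end (sides straight and parallel from y = -55 to 12), low deckhouse on top (28 wide, 50 long, middle at y = -18, top at 50, dark round mark). The point is the middle of the footprint, 18 above the underside; y towards the bow.
- funnel_center (a point): Funnel of the boat: straight plain beech dowel, diameter 26, 52 high, standing on end, about 20 g; the thinnest round piece. The point is its centre, 26 mm above its underside; z up.
- post_center (a point): A square beech post, 26 x 26, 52 high, standing among the stock; not wanted in either kit. The point is its centre, 26 mm above its underside; z up.
- engine_tray: Engine kit tray, dark grey, fixed, 158 (x) by 152 (y); floor, walls and dividers 4 thick, rims 14 high (10 above the floor). Origin at the centre of the underside, z up. Three compartments, inner x by y and middle in tray x, y: engine body 76 x 144 at (37, 0); boiler 70 x 84 at (-40, -30); chimney 70 x 56 at (-40, 44). Finger lugs stick out 13 at rim height on the y ends.
- boat_tray: Boat kit tray, dark grey, fixed, long and narrow, 82 (x) by 222 (y); floor, walls and divider 4 thick, rims 14 high (10 above the floor). Origin at the centre of the underside, z up. Two compartments, inner x by y and middle in tray x, y: hull 74 x 154 at (0, -30); funnel 74 x 56 at (0, 79). Finger lugs stick out 13 at rim height on the y ends.
Things that resemble listed ones, but are neither listed nor needed, are in the scene too. Leave any pink look-alike of the part that bears hull_center alone.

How it is judged (in metres and radians):
At the end, for the whole second after the job is handed in: Engine body, boiler and chimney in their own compartments of the engine tray, hull and funnel in theirs of the boat tray, either end of body and hull leading: on the floor (height within 3 mm), upright within 0.1 rad, and staying there; square post upright, within 20 mm of its start (x of engine_center in the frame of engine_tray between 0.02 and 0.054 m and y of engine_center in the frame of engine_tray between -0.014 and 0.014 m and z of engine_center in the frame of engine_tray between 0.019 and 0.025 m and angle between each of engine_center, boiler_center, chimney_center, hull_center, funnel_center, post_center's own z axis and vertical below 0.1 rad and x of boiler_center in the frame of engine_tray between -0.054 and -0.026 m and y of boiler_center in the frame of engine_tray between -0.051 and -0.009 m and z of boiler_center in the frame of engine_tray between 0.031 and 0.037 m and x of chimney_center in the frame of engine_tray between -0.059 and -0.021 m and y of chimney_center in the frame of engine_tray between 0.032 and 0.056 m and z of chimney_center in the frame of engine_tray between 0.027 and 0.033 m and x of hull_center in the frame of boat_tray between -0.014 and 0.014 m and y of hull_center in the frame of boat_tray between -0.044 and -0.016 m and z of hull_center in the frame of boat_tray between 0.019 and 0.025 m and x of funnel_center in the frame of boat_tray between -0.026 and 0.026 m and y of funnel_center in the frame of boat_tray between 0.062 and 0.096 m and z of funnel_center in the frame of boat_tray between 0.027 and 0.033 m and distance of post_center from where it was at the start of the episode below 0.02 m); the robot touches nothing.
It fails at once if the square post is pushed more than 20 mm or picked up (distance of post_center from where it was at the start of the episode above 0.02 m).
It also fails if it takes over 112 s, if anything falls off the work surface, if the arm or the gripper's body presses on something with over 40 N, if the wrist force passes 120 N, or if a joint passes its speed limit or range.

## Working session

There is one attempt and no reset: what is moved stays moved. The work goes in short steps, Python scripts to look and compute and a tool call to move; the robot and the scene stay as the last step left them, time stands still between calls to the robot, and variables do not carry over. Pictures are saved under pics/ and viewed, and the job is handed in when it is done.

Besides the shell and the picture viewer there is one more tool, called after "Call:" as name(argument=value, ...) on one line, values as JSON. send_rows: Moves the arm, as the interface text tells. Its arguments: {"type":"object","properties":{"dp":{"type":"array"},"rot":{"type":"array"},"jaw":{"type":"number"},"force":{"type":"number"}},"required":["dp","rot"]}

```bash
ls; mkdir -p pics; cat > h.py <<'E'
import numpy as np, cv2
from bench import r, vision, job
def save(name,fn):
    s=vision.snapshot(name); np.savez('pics/'+fn+'.npz',**s)
    cv2.imwrite('pics/'+fn+'.png',s['pixels'][:,:,::-1]); return s
E
python3 - <<'E'
from h import *
print(r.sense())
for n in ['scene','top','wrist']:
    s=save(n,n+'0'); print(n,s['intrinsics'],s.get('world_from_camera',s.get('T_tool_cam')))
E
```

```text
pics
{'time': 0.0, 'joint_pos': array([ 6.87341964e+01,  7.51666069e+00,  8.53288434e+01, -7.91733460e-04,
        8.72621982e+01, -4.89301101e+00]), 'qd': array([-0.09880545, -0.00898053,  0.02304063,  0.03067427, -0.06620121,
       -0.0868921 ]), 'joint_efforts': array([ 1.97143869e-03, -5.69393027e+01, -5.00563002e+01,  1.06788079e-04,
        1.45804236e-02,  2.41421492e-05]), 'tool_pos': array([168.90035157, 575.12291648, 210.73246645]), 'tcp_rot': array([-1.79991601e+02,  1.07377206e-01,  7.36272538e+01]), 'ft_force': array([-0.49728876,  0.41173912, -0.55850946]), 'wrist_torque': array([0.00300923, 0.00281787, 0.04546591]), 'finger_gap': 85.38724968331016}
scene [[494.01896718   0.         319.50029674]
 [  0.         494.01896718 196.74263948]
 [  0.           0.           1.        ]] [[ 7.22933507e-01  5.72380267e-01 -3.86972833e-01  9.12337063e+02]
 [ 6.90860668e-01 -6.06044565e-01  3.94235364e-01 -4.79284059e+02]
 [-8.87023940e-03 -5.52350265e-01 -8.33564937e-01  1.07953904e+03]
 [ 0.00000000e+00  0.00000000e+00  0.00000000e+00  1.00000000e+00]]
top [[462.37116574   0.         321.68162646]
 [  0.         462.37116574 198.40566757]
 [  0.           0.           1.        ]] [[ 2.90033098e-02 -9.84646108e-01  1.72136140e-01  2.12053635e+02]
 [-9.99542204e-01 -3.00528802e-02 -3.49385812e-03  1.59078767e+01]
 [ 8.61340058e-03 -1.71956003e-01 -9.85066974e-01  1.40831250e+03]
 [ 0.00000000e+00  0.00000000e+00  0.00000000e+00  1.00000000e+00]]
wrist [[294.89696849   0.         319.42166542]
 [  0.         294.89696849 205.91717273]
 [  0.           0.           1.        ]] [[ 9.99999936e-01 -3.56072020e-04 -1.92549624e-05 -6.33539471e-01]
 [ 3.44101809e-04  9.49398720e-01  3.14073162e-01 -8.00507957e+01]
 [-9.35520288e-05 -3.14073149e-01  9.49398783e-01 -1.60513396e+02]
 [ 0.00000000e+00  0.00000000e+00  0.00000000e+00  1.00000000e+00]]
```

View pics/scene0.png

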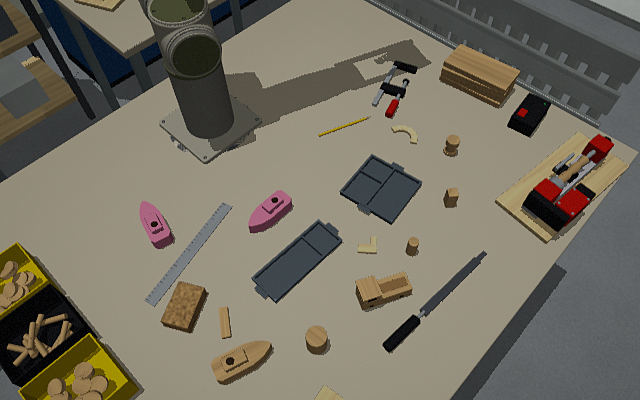

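View pics/top0.png

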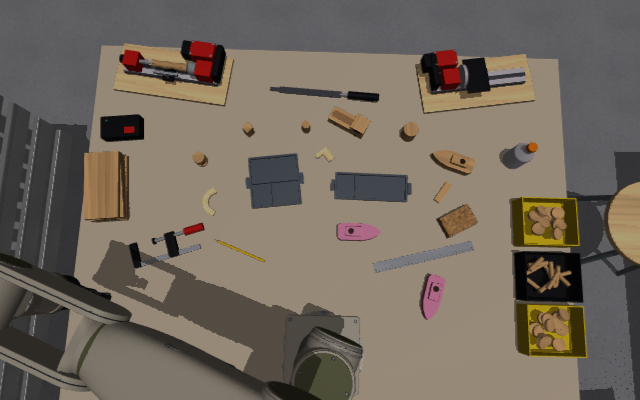

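View pics/wrist0.png

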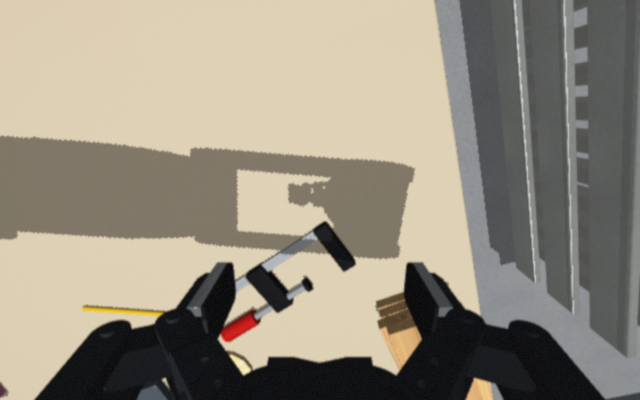

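```bash
cat >> h.py <<'E'
def load(fn): 
    return dict(np.load('pics/'+fn+'.npz'))
def cloud(s,T=None):
    K=s['intrinsics'];d=s['depth'].astype(float);v,u=np.mgrid[0:400,0:640]
    P=np.stack([(u-K[0,2])/K[0,0]*d,(v-K[1,2])/K[1,1]*d,d],-1)
    T=s['world_from_camera'] if T is None else T
    return P@T[:3,:3].T+T[:3,3]
E
python3 - <<'E'
from h import *
s=load('top0');P=cloud(s)
z=P[...,2]; print('table z',np.median(z[230:260,280:330]))
H=(z>12)&(z<120)&(P[...,0]>280)&(s['depth']>0)
H[:,:]&=(P[...,0]<760)&(abs(P[...,1])<450)
n,L,st,c=cv2.connectedComponentsWithStats(H.astype(np.uint8))
for i in range(1,n):
    if st[i,4]<25: continue
    q=P[L==i]; zt=np.percentile(q[:,2],90); t=q[q[:,2]>zt-6]
    print(c[i].round(),st[i,4],'ztop',zt.round(1),'xy',t[:,:2].mean(0).round(1),'bbox',t.min(0).round(),t.max(0).round())
s=load('scene0');P=cloud(s);z=P[...,2];print('scene table',np.median(z[150:170,260:300]))
H=(z>12)&(z<120)&(P[...,0]>280)&(P[...,0]<760)&(abs(P[...,1])<450)&(s['depth']>0)
n,L,st,c=cv2.connectedComponentsWithStats(H.astype(np.uint8))
for i in range(1,n):
    if st[i,4]<25: continue
    q=P[L==i]; zt=np.percentile(q[:,2],90); t=q[q[:,2]>zt-6]
    print(c[i].round(),st[i,4],'ztop',zt.round(1),'xy',t[:,:2].mean(0).round(1),'bbox',t.min(0).round(),t.max(0).round())
a=cv2.imread('pics/top0.png')
cv2.imwrite('pics/top_crop.png',cv2.resize(a[90:220,180:500],None,fx=2.5,fy=2.5,interpolation=cv2.INTER_CUBIC))
a=cv2.imread('pics/scene0.png')
cv2.imwrite('pics/scene_crop.png',cv2.resize(a[120:390,200:480],None,fx=2.2,fy=2.2,interpolation=cv2.INTER_CUBIC))
E
```

```text
table z 0.29247324949358244
[210. 102.] 26 ztop 19.2 xy [755.4 372.5] bbox [750. 357.  13.] [760. 389.  21.]
[349. 121.] 697 ztop 67.5 xy [681.5 -98. ] bbox [ 651. -126.   62.] [712. -68.  74.]
[435. 109.] 84 ztop 18.1 xy [ 753.5 -340.7] bbox [ 741. -397.   12.] [ 760. -302.   20.]
[306. 126.] 84 ztop 54.2 xy [677.5  67.4] bbox [666.  56.  48.] [689.  78.  59.]
[247. 129.] 116 ztop 53.7 xy [663.9 247.7] bbox [646. 233.  48.] [679. 264.  57.]
[409. 131.] 243 ztop 62.8 xy [ 669.9 -251.8] bbox [ 648. -273.   57.] [ 693. -230.   67.]
[454. 161.] 678 ztop 50.9 xy [ 578.5 -402.4] bbox [ 548. -437.   45.] [ 600. -375.   58.]
[199. 158.] 138 ztop 55.0 xy [564.3 388.7] bbox [549. 373.  49.] [580. 406.  59.]
[285. 157.] 79 ztop 18.6 xy [583.  129.6] bbox [555.  90.  13.] [597. 190.  22.]
[251. 173.] 108 ztop 18.3 xy [528.3 232.6] bbox [475. 197.  12.] [583. 248.  22.]
[300. 178.] 67 ztop 18.3 xy [517.3  81. ] bbox [486.  70.  12.] [549.  90.  23.]
[336. 184.] 110 ztop 18.3 xy [501.1 -32.9] bbox [458. -68.  12.] [541. -16.  23.]
[358. 174.] 34 ztop 18.1 xy [ 536.5 -100.5] bbox [ 526. -127.   12
[... 1390 characters left out ...]
6.]
[500. 197.] 29 ztop 16.9 xy [756.5 343.6] bbox [752. 327.  12.] [760. 363.  18.]
[296. 260.] 729 ztop 17.4 xy [ 501.8 -143.8] bbox [ 456. -263.   12.] [545. -15.  22.]
[412. 245.] 168 ztop 53.5 xy [682.   66.6] bbox [669.  53.  48.] [694.  81.  56.]
[382. 289.] 1339 ztop 67.5 xy [685.  -99.1] bbox [ 653. -128.   62.] [717. -67.  72.]
[184. 305.] 1373 ztop 35.7 xy [ 403.2 -400.7] bbox [ 352. -450.   30.] [ 452. -344.   39.]
[316. 339.] 499 ztop 62.3 xy [ 673.9 -253.7] bbox [ 651. -275.   56.] [ 696. -231.   65.]
[240. 360.] 1479 ztop 50.7 xy [ 582.7 -403.7] bbox [ 562. -431.   45.] [ 602. -376.   55.]
[322. 392.] 91 ztop 17.0 xy [ 754.  -319.7] bbox [ 746. -340.   12.] [ 760. -303.   19.]
```

View pics/top_crop.png

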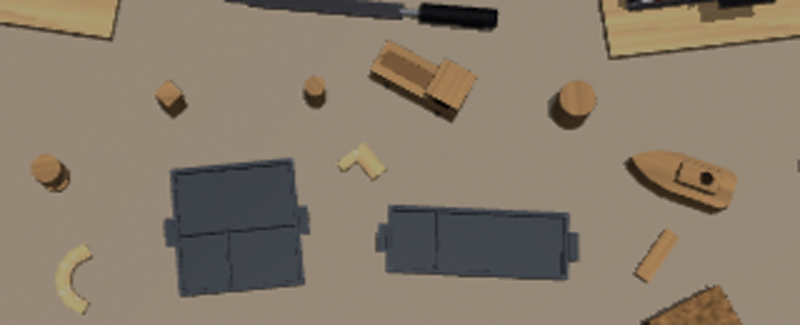

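View pics/scene_crop.png

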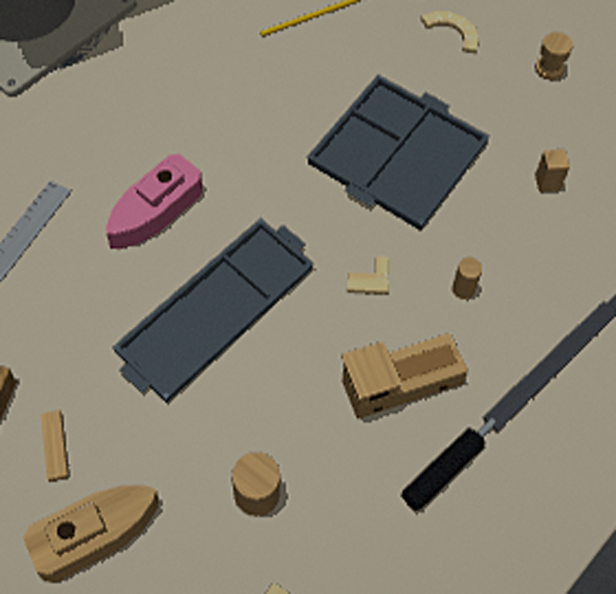

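Call:
send_rows(dp=[[62,-85,24],[124,-170,48],[187,-255,72],[249,-340,96],[311,-425,120]], rot=[[0,0,0.15],[0,0,0.286],[0,0,0.286],[0,0,0.286],[0,0,0.286]], jaw=85, force=40)

```text
time: 0.78
tool_pos: [349.7, 328.0, 281.5]
tcp_rot: [180.0, 0.0, 90.0]
ft_force: [1.1, 1.0, -0.2]
finger_gap: 85.4
```

Call:
send_rows(dp=[[130,-178,48],[130,-178,48],[130,-178,48],[130,-178,48],[130,-178,48]], rot=[[0,0,0],[0,0,0],[0,0,0],[0,0,0],[0,0,0]])

```text
time: 1.4
tool_pos: [480.4, 149.5, 329.4]
tcp_rot: [180.0, 0.0, 89.8]
ft_force: [0.3, 1.2, -0.9]
finger_gap: 85.0
```

```bash
cat >> h.py <<'E'
from scipy.spatial.transform import Rotation as Ro
def wrist(fn):
    q=r.sense(); s=vision.snapshot('wrist')
    T=np.eye(4);T[:3,:3]=Ro.from_euler('xyz',q['tcp_rot'],degrees=True).as_matrix();T[:3,3]=q['tool_pos']
    s['world_from_camera']=T@s['T_tool_cam']
    np.savez('pics/'+fn+'.npz',**s); cv2.imwrite('pics/'+fn+'.png',s['pixels'][:,:,::-1])
    print(q['time'],q['tool_pos'].round(1),q['tcp_rot'].round(2)); return s
def comps(s,lo=12,xr=(280,780),yr=(-480,480),minn=60,pr=True):
    P=cloud(s);z=P[...,2]
    H=(z>lo)&(z<120)&(P[...,0]>xr[0])&(P[...,0]<xr[1])&(P[...,1]>yr[0])&(P[...,1]<yr[1])&(s['depth']>0)
    n,L,st,c=cv2.connectedComponentsWithStats(H.astype(np.uint8))
    for i in range(1,n):
        if st[i,4]<minn: continue
        q=P[L==i]; zt=np.percentile(q[:,2],90); t=q[q[:,2]>zt-5]
        ra=cv2.minAreaRect(q[:,:2].astype(np.float32)); rt=cv2.minAreaRect(t[:,:2].astype(np.float32))
        f=lambda R:[np.round(R[0],1).tolist(),np.round(R[1],1).tolist(),round(R[2],1)]
        print(c[i].round().astype(int),st[i,4],'zt %.1f'%zt,'top mean',t[:,:2].mean(0).round(1),'all',f(ra),'top',f(rt))
E
python3 - <<'E'
from h import *
s=wrist('w1'); comps(s)
print('table',[np.median(cloud(s)[a:a+15,b:b+15,2]).round(2) for a,b in [(100,250),(60,400),(150,60)]])
E
```

```text
1.4 [480.4 149.5 329.4] [1.7998e+02 3.0000e-02 8.9780e+01]
[517  54] 1909 zt 21.4 top mean [334.6 423. ] all [[322.2, 418.0], [68.0, 120.4], 18.4] top [[322.4, 417.4], [66.1, 119.0], 18.1]
[151  77] 3209 zt 48.3 top mean [357.  -82.4] all [[357.2, -101.1], [50.0, 130.0], 0.7] top [[356.9, -83.1], [50.6, 28.2], 89.7]
[349 169] 726 zt 13.9 top mean [498.  196.4] all [[507.5, 175.6], [160.3, 132.0], 7.1] top [[507.5, 175.6], [160.3, 132.0], 7.1]
[282 177] 375 zt 13.9 top mean [509.5  87.6] all [[518.1, 91.0], [160.6, 40.2], 5.0] top [[518.1, 91.0], [160.6, 40.2], 5.0]
[148 168] 1055 zt 13.8 top mean [ 491.6 -131.8] all [[498.7, -137.5], [247.4, 84.3], 89.1] top [[498.7, -137.5], [247.4, 84.3], 89.1]
[141 195] 115 zt 13.9 top mean [ 537.2 -152.4] all [[536.6, -151.3], [76.1, 5.7], 89.6] top [[536.6, -151.3], [76.1, 5.7], 89.6]
[467 215] 535 zt 51.0 top mean [565.7 388.1] all [[565.8, 388.6], [35.1, 34.4], 85.0] top [[566.0, 388.9], [34.5, 34.4], 82.8]
[ 20 227] 1285 zt 35.0 top mean [ 592.5 -359.7] all [[587.5, -359.5], [73.4, 55.8], 85.7] top [[595.1, -355.2], [65.3, 51.5], 73.1]
[376 267] 403 zt 50.6 top mean [663.7 246.6] all [[664.5, 246.7], [26.1, 26.3], 47.6] top [[664.6, 246.6], [25.6, 26.6], 49.2]
[ 90 273] 1090 zt 58.5 top mean [ 670.1 -251. ] all [[670.5, -252.6], [44.8, 46.6], 0.9] top [[670.6, -252.8], [44.5, 46.2], 0.9]
[179 279] 1282 zt 64.8 top mean [680.9 -97.4] all [[686.3, -90.6], [63.1, 50.9], 61.5] top [[682.3, -98.0], [46.3, 50.9], 61.7]
[274 275] 308 zt 50.9 top mean [678.7  68.5] all [[679.1, 68.6], [24.8, 25.0], 89.5] top [[679.7, 68.2], [24.0, 24.0], 87.8]
[ 76 308] 151 zt 13.2 top mean [ 762.6 -320.7] all [[763.2, -322.3], [36.0, 42.2], 6.3] top [[763.2, -322.3], [36.0, 42.2], 6.3]
[ 43 309] 165 zt 13.2 top mean [ 765.  -385.5] all [[768.4, -384.3], [27.1, 88.6], 10.8] top [[768.4, -384.3], [27.1, 88.6], 10.8]
table [np.float64(-1.81), np.float64(-1.92), np.float64(-1.65)]
```

View pics/w1.png

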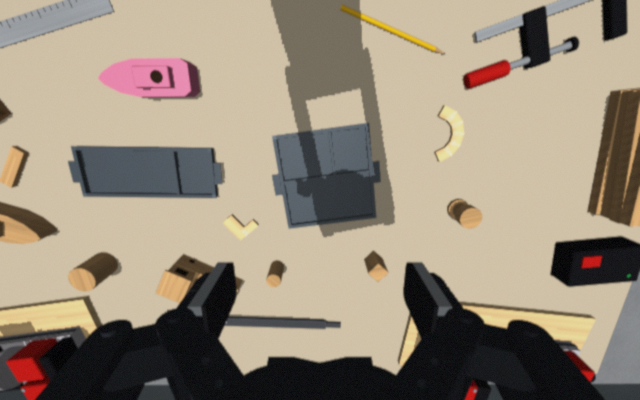

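```bash
python3 - <<'E'
from h import *
def rect(q):
    R=cv2.minAreaRect(q.astype(np.float32)); return np.round(R[0],1),np.round(R[1],1),round(R[2],2)
for fn,off in [('w1',-1.8),('top0',.3),('scene0',.3)]:
    s=load(fn);P=cloud(s);z=P[...,2]-off
    for nm,xr,yr in [('engT',(410,612),(55,262)),('boatT',(446,555),(-275,-5)),('hull',(530,640),(-480,-330)),('eng',(640,735),(-165,-25))]:
        m=(P[...,0]>xr[0])&(P[...,0]<xr[1])&(P[...,1]>yr[0])&(P[...,1]<yr[1])&(s['depth']>0)
        if nm[-1]=='T':
            m&=(z>9)&(z<20); print(fn,nm,rect(P[m][:,:2]))
            F=(P[...,0]>xr[0]+45)&(P[...,0]<xr[1]-45)&(P[...,1]>yr[0]+45)&(P[...,1]<yr[1]-45)
            print('  floor/rim z', np.percentile(z[F],20).round(1),np.percentile(z[m],50).round(1))
        else:
            a=m&(z>26); print(fn,nm,rect(P[a][:,:2]))
            if nm=='eng':
                for lo,hi in [(60,75),(30,42)]:
                    b=m&(z>lo)&(z<hi); print('   ',lo,rect(P[b][:,:2]),P[b][:,:2].mean(0).round(1))
            else:
                b=m&(z>45); print('   dk',rect(P[b][:,:2]),P[b][:,:2].mean(0).round(1))
E
```

```text
w1 engT (array([510. , 159.5]), array([160.8, 178.1]), 7.32)
  floor/rim z 381.3 14.2
w1 boatT (array([ 498.9, -138.1]), array([248.6,  84.6]), 89.06)
  floor/rim z 3.2 14.1
w1 hull (array([ 590.9, -358.6]), array([61.5, 53.6]), 79.13)
   dk (array([0., 0.]), array([0., 0.]), 0.0) [nan nan]
w1 eng (array([684.4, -94. ]), array([55.3, 50.9]), 61.48)
    60 (array([682.3, -98. ]), array([46.3, 50.9]), 61.71) [680.8 -97.3]
    30 (array([678.1, -93.2]), array([49.2, 47.2]), 47.6) [673.  -80.8]
top0 engT (array([509.8, 158.8]), array([178.4, 186.9]), 86.73)
  floor/rim z 1.5 13.6
top0 boatT (array([ 503.7, -138.4]), array([245. ,  96.4]), 88.93)
  floor/rim z 1.4 13.6
top0 hull (array([ 583.4, -389. ]), array([124.5,  52.8]), 70.91)
   dk (array([ 578.6, -407. ]), array([58.4, 29. ]), 74.27) [ 578.5 -402.2]
top0 eng (array([695.1, -68.4]), array([111.5,  52.4]), 65.47)
    60 (array([681.5, -98.2]), array([45.9, 51.1]), 62.58) [681.5 -97.9]
    30 (array([697.1, -67. ]), array([109.2,  47.3]), 61.99) [702.9 -53.4]
scene0 engT (array([511.3, 159.1]), array([162. , 181.4]), 7.63)
  floor/rim z 2.3 13.8
scene0 boatT (array([ 500.3, -138.1]), array([249.3,  87. ]), 88.97)
  floor/rim z 2.4 14.1
scene0 hull (array([ 586.3, -388.9]), array([124.8,  51.4]), 72.25)
   dk (array([ 581.7, -403.3]), array([49.6, 28.9]), 71.73) [ 582.5 -404. ]
scene0 eng (array([699.1, -70.1]), array([110.4,  51.5]), 62.98)
    60 (array([684.6, -98.7]), array([46.2, 51.5]), 62.98) [684.9 -99.1]
    30 (array([700.9, -69.5]), array([107.4,  47.8]), 63.81) [709.4 -57.4]<stdin>:18: RuntimeWarning: Mean of empty slice.
  ret = um.true_divide(
```

```bash
cat > fit.py <<'E'
from h import *
from scipy.optimize import minimize
def segs(kind):
    if kind=='e': X,Y=77,74; S=[(-X,-Y,X,-Y),(X,-Y,X,Y),(X,Y,-X,Y),(-X,Y,-X,-Y),(-3,-Y,-3,Y),(-X,14,-3,14)]
    else: X,Y=39,109; S=[(-X,-Y,X,-Y),(X,-Y,X,Y),(X,Y,-X,Y),(-X,Y,-X,-Y),(-X,49,X,49)]
    return np.array(S,float)
def dist(q,S):
    a=S[:,:2];b=S[:,2:];d=b-a
    t=np.clip(((q[:,None]-a)*d).sum(-1)/(d*d).sum(-1),0,1)
    return np.linalg.norm(q[:,None]-a-t[...,None]*d,axis=-1).min(1)
def fit(P,z,k,x0):
    L=(110,105) if k=='e' else (60,140)
    m=(abs(P[...,0]-x0[0])<L[0])&(abs(P[...,1]-x0[1])<L[1])&(z>9.5)&(z<18)
    q=P[m][:,:2]; S=segs(k)
    def f(x):
        c,s=np.cos(np.radians(x[2])),np.sin(np.radians(x[2])); p=(q-x[:2])@np.array([[c,-s],[s,c]])
        return np.minimum(dist(p,S),6).mean()
    o=min((minimize(f,[x0[0],x0[1],a],method='Nelder-Mead',options=dict(initial_simplex=[[x0[0],x0[1],a],[x0[0]+6,x0[1],a],[x0[0],x0[1]+6,a],[x0[0],x0[1],a+3]])) for a in (x0[2]-3,x0[2],x0[2]+3)),key=lambda o:o.fun)
    return o.x.round(2),round(o.fun,2),len(q)
if __name__=='__main__':
    for fn,off in [('w1',-1.8),('top0',.3),('scene0',.3)]:
        P=cloud(load(fn));z=P[...,2]-off
        print(fn,fit(P,z,'e',[510,159,5]),fit(P,z,'b',[500,-138,-1]))
E
python3 fit.py
```

```text
w1 (array([509.33, 159.29,   7.3 ]), np.float64(2.1), 2047) (array([ 498.58, -137.11,   -1.01]), np.float64(2.2), 1927)
top0 (array([508.41, 159.27,   7.3 ]), np.float64(2.62), 552) (array([ 497.94, -138.53,   -1.02]), np.float64(2.53), 488)
scene0 (array([511.67, 158.23,   7.32]), np.float64(2.37), 768) (array([ 500.62, -138.68,   -0.95]), np.float64(2.41), 828)
```

Call:
send_rows(dp=[[40,-50,0],[80,-100,0],[120,-150,0],[160,-185,0],[180,-200,0]], rot=[[0,0,-0.18],[0,0,-0.36],[0,0,-0.54],[0,0,-0.72],[0,0,-0.9]])

```text
time: 2.08
tool_pos: [660.0, -49.1, 327.4]
tcp_rot: [-179.9, 0.1, 38.1]
ft_force: [-0.8, 0.9, 0.9]
finger_gap: 85.3
```

Call:
send_rows(dp=[[10,-10,-30],[20,-15,-60],[25,-20,-100],[25,-20,-120],[25,-20,-120]], rot=[[0,0,-0.18],[0,0,-0.36],[0,0,-0.54],[0,0,-0.72],[0,0,-0.9]])

```text
time: 2.7
tool_pos: [682.0, -66.0, 205.0]
tcp_rot: [180.0, 0.4, -13.4]
ft_force: [-0.1, -0.3, -0.2]
finger_gap: 84.8
```

```bash
python3 - <<'E'
from h import *
s=wrist('w2'); comps(s,xr=(600,780),yr=(-200,120))
P=cloud(s);z=P[...,2];t=np.median(z[:,:][(abs(z)<5)]);print('table',t)
m=(P[...,0]>640)&(P[...,0]<735)&(P[...,1]>-165)&(P[...,1]<-20)&(s['depth']>0)
for lo,hi in[(60,75),(30,75)]:
    b=m&(z-t>lo)&(z-t<hi);print(lo,cv2.minAreaRect(P[b][:,:2].astype(np.float32)))
E
```

```text
2.7 [682. -66. 205.] [180.     0.38 -13.37]
[288  55] 726 zt 51.1 top mean [681.3  68. ] all [[681.1, 67.7], [25.0, 24.9], 35.2] top [[681.0, 67.8], [25.0, 24.8], 35.2]
[336 179] 4956 zt 64.7 top mean [684.  -96.9] all [[701.5, -63.6], [122.8, 50.1], 62.6] top [[683.9, -97.6], [46.3, 50.1], 62.7]
[409 218] 69 zt 19.9 top mean [ 779.1 -143.8] all [[778.6, -139.4], [35.4, 2.7], 89.9] top [[778.9, -139.4], [35.4, 2.3], 89.9]
table -1.6221158181467388
60 ((683.9234619140625, -97.5516586303711), (46.33738327026367, 50.0984001159668), 62.66490936279297)
30 ((699.7171020507812, -67.05905151367188), (115.04231262207031, 50.08748245239258), 62.62825393676758)
```

View pics/w2.png

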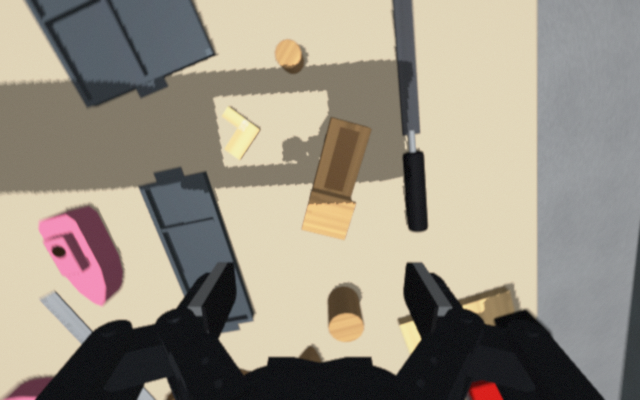

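Call:
send_rows(dp=[[10,0,-30],[18,1,-60],[18,1,-95],[18,1,-95],[18,1,-95]], rot=[[0,0,-0.15],[0,0,-0.244],[0,0,-0.244],[0,0,-0.244],[0,0,-0.244]])

```text
time: 3.38
tool_pos: [702.6, -66.5, 115.8]
tcp_rot: [-180.0, -0.1, -27.0]
ft_force: [-1.4, -0.5, 1.1]
finger_gap: 85.3
```

```bash
python3 - <<'E'
from h import *
s=wrist('w3'); comps(s,xr=(600,780),yr=(-200,30))
E
```

```text
3.375 [702.6 -66.5 115.8] [-1.7997e+02 -7.0000e-02 -2.6980e+01]
[316 209] 8849 zt 64.6 top mean [684.7 -96.9] all [[701.7, -64.2], [123.6, 50.0], 62.3] top [[683.9, -98.0], [47.2, 50.0], 62.3]
[425 232] 105 zt 20.2 top mean [ 779.1 -144. ] all [[778.6, -138.7], [37.1, 2.8], 89.9] top [[778.7, -139.8], [34.9, 2.5], 89.9]
```

View pics/w3.png

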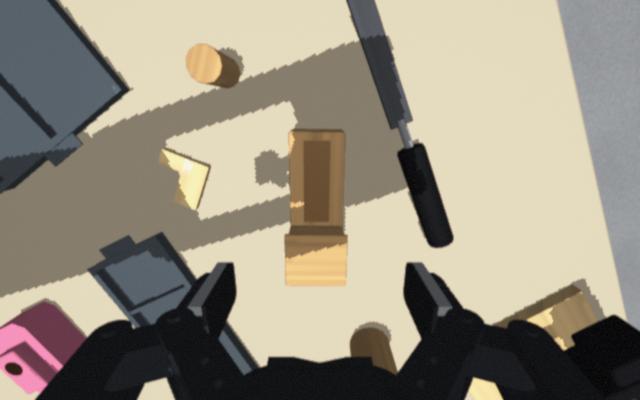

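Call:
send_rows(dp=[[-2,1,-40],[-2,1,-75],[-2,1,-91],[-2,1,-91],[-2,1,-91]], rot=[[0,0,0],[0,0,0],[0,0,0],[0,0,0],[0,0,0]])

```text
time: 4.05
tool_pos: [701.8, -66.5, 25.8]
tcp_rot: [-179.9, -0.2, -27.1]
ft_force: [0.3, 0.1, 0.4]
finger_gap: 85.4
```

Call:
send_rows(dp=[[0,0,0],[0,0,0],[0,0,0],[0,0,0],[0,0,0]], rot=[[0,0,0],[0,0,0],[0,0,0],[0,0,0],[0,0,0]], jaw=35, force=40)

```text
time: 4.68
tool_pos: [700.0, -66.2, 23.1]
tcp_rot: [180.0, 0.0, -27.1]
ft_force: [0.4, -0.7, -0.2]
finger_gap: 35.2
```

```bash
python3 - <<'E'
from h import *
s=wrist('w4'); save('scene','s4');print(r.sense()['finger_gap'])
a=cv2.imread('pics/s4.png');cv2.imwrite('pics/s4c.png',cv2.resize(a[200:360,280:480],None,fx=3.5,fy=3.5))
E
```

```text
4.675 [700.  -66.2  23.1] [ 1.80e+02  1.00e-02 -2.71e+01]
34.62049557139013
```

View pics/w4.png

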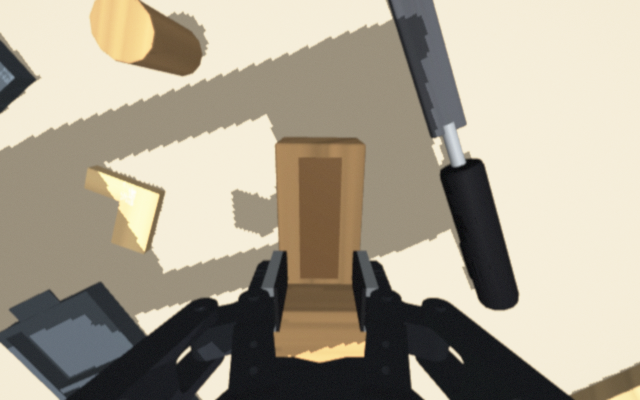

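View pics/s4c.png

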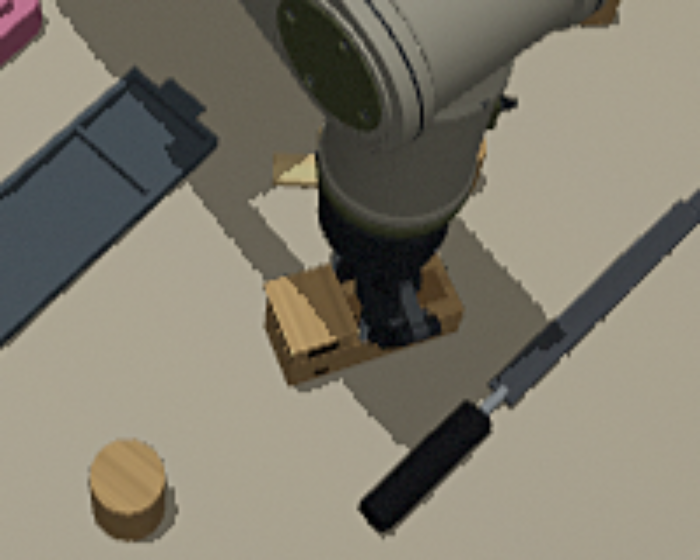

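Call:
send_rows(dp=[[0,0,0],[0,0,10],[0,0,20]], rot=[[0,0,0],[0,0,0],[0,0,0]], jaw=20, force=50)

```text
time: 5.15
tool_pos: [700.3, -66.2, 44.2]
tcp_rot: [-180.0, -0.0, -27.1]
ft_force: [0.7, 0.7, -0.1]
finger_gap: 20.4
```

```bash
python3 - <<'E'
from h import *
s=wrist('w5'); print(r.sense()['finger_gap'],r.sense()['ft_force'])
E
```

```text
5.15 [700.3 -66.2  44.2] [-1.7999e+02 -2.0000e-02 -2.7100e+01]
20.097703401177057 [0.42586828 0.58657545 0.88793463]
```

View pics/w5.png

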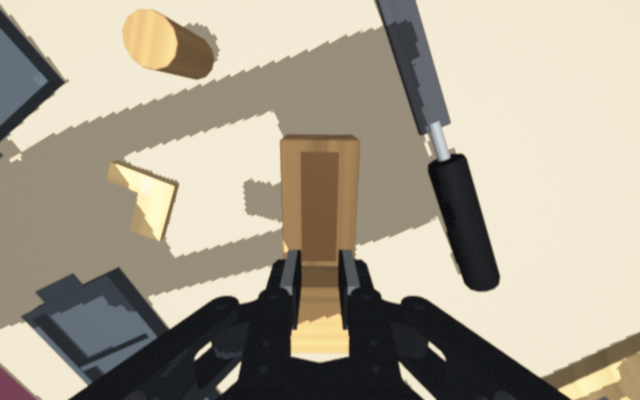

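```bash
python3 - <<'E'
from h import *
for fn in['w3','w4','w5']:
    s=load(fn); T=s['T_tool_cam']; P=cloud(s,T); W=cloud(s)
    # finger points: tool |x|<60, |y|<20, z>-40
    m=(s['depth']>0)&(abs(P[...,0])<60)&(abs(P[...,1])<14)&(P[...,2]>-60)
    dark=s['pixels'].max(-1)<110
    m&=dark
    q=P[m]; 
    for sg in(-1,1):
        k=q[q[:,0]*sg>0]
        if len(k): print(fn,sg,len(k),'zmax',np.percentile(k[:,2],98).round(1),'inner x',np.percentile(sg*k[:,0],3).round(1),'y',k[:,1].min().round(1),k[:,1].max().round(1))
    z=W[...,2]
    print('block z',np.median(z[180:240,282:295]).round(1), 'world table',np.median(z[100:110,560:600]).round(1), 'tool-z table',P[105,580,2].round(1),'recess',np.median(z[180:240,310:325]).round(1))
    E=0
    v,u=np.where(m); print('tip px',[(u[i],v[i]) for i in np.argsort(-q[:,2])[:3]], np.sort(-q[:,2])[:3])
E
```

```text
w3 -1 2085 zmax 81.9 inner x 2.1 y -13.9 14.0
w3 1 1924 zmax 81.7 inner x 1.2 y -13.9 14.0
block z -1.0 world table -3.7 tool-z table 118.6 recess 34.9
tip px [(np.int64(319), np.int64(213)), (np.int64(327), np.int64(197)), (np.int64(310), np.int64(198))] [-82.92081995 -82.781204   -82.66887501]
w4 -1 1675 zmax -23.2 inner x 8.7 y -12.3 13.9
w4 1 1620 zmax -22.9 inner x 12.2 y -12.4 13.8
block z 34.3 world table -1.8 tool-z table 24.2 recess 34.7
tip px [(np.int64(352), np.int64(257)), (np.int64(352), np.int64(258)), (np.int64(352), np.int64(259))] [11.18550763 11.59960647 18.34253019]
w5 -1 1416 zmax -18.2 inner x 9.1 y -12.7 13.8
w5 1 1392 zmax -18.1 inner x 10.7 y -12.7 13.9
block z 34.3 world table -1.8 tool-z table 46.4 recess 34.7
tip px [(np.int64(338), np.int64(254)), (np.int64(338), np.int64(255)), (np.int64(301), np.int64(252))] [-11.42165377 -10.22622365 -10.12750457]
```

```bash
python3 - <<'E'
from h import *
for fn,h in[('w3',42.7),('w4',17.5),('w5',10)]:
    s=load(fn); T=np.linalg.inv(s['T_tool_cam']);K=s['intrinsics']
    for z in(14,5,-5,-15,-25):
        o=[]
        for y in(-11,11):
            p=T@[h,y,z,1]; o.append((K[:2,:2]@(p[:2]/p[2])+K[:2,2]).round().tolist())
        print(fn,z,o)
    P=cloud(s,s['T_tool_cam'])
    for r_ in range(240,340,8):
        for c in ([345,352,358,364] if fn!='w3' else [408,415,420,428]): print(c,r_,P[r_,c].round(),end=' ')
        print()
    a=cv2.imread(f'pics/{fn}.png');cv2.imwrite(f'pics/{fn}c.png',cv2.resize(a[220:360,220:460],None,fx=3,fy=3))
E
```

```text
w3 14 [[385.0, 223.0], [383.0, 254.0]]
w3 5 [[389.0, 229.0], [386.0, 261.0]]
w3 -5 [[392.0, 235.0], [390.0, 269.0]]
w3 -15 [[397.0, 243.0], [394.0, 278.0]]
w3 -25 [[402.0, 251.0], [398.0, 289.0]]
408 240 [ 92.  49. 118.] 415 240 [ 99.  49. 117.] 420 240 [105.  49. 118.] 428 240 [105.  40.  98.] 
408 248 [ 93.  58. 118.] 415 248 [100.  58. 117.] 420 248 [106.  58. 118.] 428 248 [114.  58. 117.] 
408 256 [ 94.  67. 118.] 415 256 [101.  68. 118.] 420 256 [106.  67. 116.] 428 256 [115.  67. 118.] 
408 264 [ 44.  -9. -34.] 415 264 [ 46. -11. -37.] 420 264 [ 48. -11. -38.] 428 264 [116.  77. 118.] 
408 272 [ 43.  -6. -36.] 415 272 [ 44. -10. -44.] 420 272 [ 46. -11. -45.] 428 272 [ 50. -11. -44.] 
408 280 [ 43.  -2. -37.] 415 280 [ 43.  -8. -47.] 420 280 [ 44. -11. -51.] 428 280 [ 47. -10. -50.] 
408 288 [ 43.   2. -39.] 415 288 [ 43.  -5. -48.] 420 288 [ 43.  -9. -54.] 428 288 [ 45. -11. -57.] 
408 296 [ 43.   5. -40.] 415 296 [ 43.  -1. -48.] 420 296 [ 43.  -6. -55.] 428 296 [ 44. -10. -61.] 
408 304 [ 43.   9. -41.] 415 304 [ 43.   2. -50.] 420 304 [ 43.  -2. -55.] 428 304 [ 43.  -8. -6
[... 2689 characters left out ...]
88 [ 11. -10. -55.] 352 288 [ 14. -10. -56.] 358 288 [ 16. -12. -59.] 364 288 [ 18. -13. -60.] 
345 296 [ 11.  -6. -55.] 352 296 [ 13. -11. -63.] 358 296 [ 16. -11. -63.] 364 296 [ 18. -12. -65.] 
345 304 [ 12.  -1. -54.] 352 304 [ 13. -11. -68.] 358 304 [ 15. -12. -69.] 364 304 [ 17. -11. -68.] 
345 312 [ 12.   3. -55.] 352 312 [ 12. -12. -73.] 358 312 [ 14. -12. -74.] 364 312 [ 17. -11. -73.] 
345 320 [ 12.   6. -56.] 352 320 [ 11. -16. -82.] 358 320 [ 13. -16. -82.] 364 320 [ 15. -16. -82.] 
345 328 [ 12.  10. -56.] 352 328 [ 11. -18. -88.] 358 328 [ 13. -17. -87.] 364 328 [ 14. -16. -87.] 
345 336 [ 16.  48. -19.] 352 336 [ 10. -16. -90.] 358 336 [ 12. -16. -90.] 364 336 [ 14. -17. -91.]
```

View pics/w4c.png

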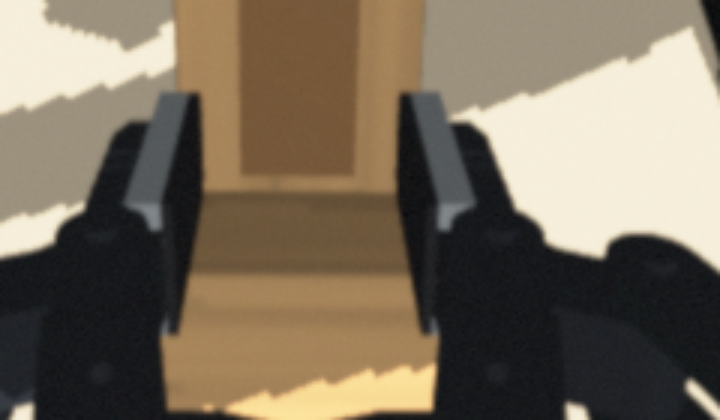

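```bash
python3 - <<'E'
from h import *
for fn,h in[('w3',43),('w4',18),('w5',10.5)]:
    s=load(fn);P=cloud(s,s['T_tool_cam'])
    for sg in(-1,1):
        X=P[...,0]*sg
        m=(X>h-2)&(X<h+12)&(abs(P[...,1])<12.5)&(P[...,2]<-13)&(P[...,2]>-70)
        m=cv2.erode(m.astype(np.uint8),np.ones((3,3)))>0
        q=P[m]
        for y0 in range(-12,12,4):
            k=q[(q[:,1]>=y0)&(q[:,1]<y0+4)]
            print(fn,sg,y0,len(k),np.sort(k[:,2])[-4:].round(1) if len(k) else '')
E
```

```text
w3 -1 -12 910 [-35.1 -35.  -33.8 -33.5]
w3 -1 -8 538 [-33.5 -33.  -32.8 -32.3]
w3 -1 -4 261 [-33.7 -33.5 -33.3 -32.4]
w3 -1 0 225 [-33.3 -33.2 -32.7 -32.2]
w3 -1 4 197 [-33.3 -33.  -32.8 -32.1]
w3 -1 8 64 [-37.9 -37.3 -37.1 -35.9]
w3 1 -12 910 [-34.6 -34.4 -34.  -33.3]
w3 1 -8 409 [-33.3 -33.2 -33.2 -33. ]
w3 1 -4 278 [-33.6 -33.6 -33.1 -32.9]
w3 1 0 226 [-33.1 -33.  -33.  -32.5]
w3 1 4 182 [-33.3 -33.2 -33.1 -32.5]
w3 1 8 70 [-36.6 -35.9 -35.7 -34.6]
w4 -1 -12 811 [-23.3 -23.2 -23.2 -22.7]
w4 -1 -8 414 [-26.1 -24.2 -23.6 -23.4]
w4 -1 -4 125 [-23.9 -23.6 -23.4 -23.4]
w4 -1 0 104 [-25.2 -25.2 -25.  -24.8]
w4 -1 4 104 [-26.2 -26.2 -26.  -24.8]
w4 -1 8 30 [-48.1 -44.6 -40.3 -35. ]
w4 1 -12 785 [-23.9 -23.8 -23.7 -22.9]
w4 1 -8 315 [-26.8 -26.4 -26.  -23.1]
w4 1 -4 132 [-24.5 -24.4 -24.  -23.8]
w4 1 0 116 [-25.4 -24.5 -24.5 -24.4]
w4 1 4 105 [-27.2 -26.8 -26.4 -26.2]
w4 1 8 32 [-47.9 -47.7 -41.1 -40.5]
w5 -1 -12 785 [-22.7 -22.6 -22.5 -22.2]
w5 -1 -8 374 [-25.5 -25.4 -25.3 -24.8]
w5 -1 -4 97 [-27.3 -27.1 -26.2 -26.1]
w5 -1 0 95 [-28.5 -28.4 -27.9 -27.5]
w5 -1 4 64 [-29.7 -29.4 -29.3 -29.1]
w5 -1 8 20 [-54.5 -54.5 -54.4 -54. ]
w5 1 -12 767 [-22.6 -22.2 -22.  -21.5]
w5 1 -8 286 [-25.8 -25.5 -24.8 -24.5]
w5 1 -4 106 [-26.7 -26.6 -25.8 -25.8]
w5 1 0 100 [-28.4 -28.3 -28.1 -27.4]
w5 1 4 57 [-37.6 -37.1 -36.9 -29.2]
w5 1 8 20 [-54.4 -54.3 -54.2 -54. ]
```

Call:
send_rows(dp=[[0,0,0],[0,0,0],[0,0,-20],[0,0,-40],[0,0,-56]], rot=[[0,0,0],[0,0,0],[0,0,0],[0,0,0],[0,0,0]], jaw=85)

```text
time: 5.82
tool_pos: [698.4, -65.9, -16.1]
tcp_rot: [179.9, 0.2, -27.1]
ft_force: [-0.7, 0.0, -0.2]
finger_gap: 85.0
```

Call:
send_rows(dp=[[0,0,0],[0,0,0],[0,0,0],[0,0,0],[0,0,0]], rot=[[0,0,0],[0,0,0],[0,0,0],[0,0,0],[0,0,0]], jaw=35, force=40)

```text
time: 6.45
tool_pos: [700.7, -66.3, -11.9]
tcp_rot: [-180.0, -0.1, -27.1]
ft_force: [0.5, 0.3, 2.6]
finger_gap: 45.2
```

```bash
python3 - <<'E'
from h import *
s=wrist('w6'); print(r.sense()['finger_gap'],r.sense()['ft_force'])
E
```

```text
6.45 [700.7 -66.3 -11.9] [-1.7998e+02 -7.0000e-02 -2.7100e+01]
45.006900602479035 [-0.17839654  0.58209288  4.25677303]
```

View pics/w6.png

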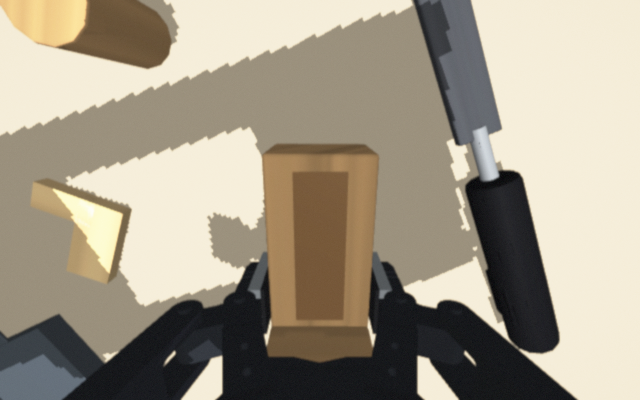

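Call:
send_rows(dp=[[0,0,15],[0,0,50],[0,0,90],[-20,30,100],[-50,74,100]], rot=[[0,0,0],[0,0,0],[0,0,0],[0,0,0.15],[0,0,0.3]], jaw=30, force=60)

```text
time: 7.12
tool_pos: [651.4, 7.3, 90.3]
tcp_rot: [-180.0, -0.3, -9.8]
ft_force: [-0.3, 1.3, -0.3]
finger_gap: 44.8
```

Call:
send_rows(dp=[[-35,50,0],[-70,101,0],[-104,152,0],[-104,152,0],[-104,152,0]], rot=[[0,0,0.15],[0,0,0.3],[0,0,0.3],[0,0,0.3],[0,0,0.3]])

```text
time: 7.75
tool_pos: [546.4, 159.9, 88.1]
tcp_rot: [180.0, -0.1, 7.3]
ft_force: [0.4, 0.5, -1.3]
finger_gap: 45.0
```

```bash
python3 - <<'E'
from h import *
from fit import fit
s=wrist('w7'); print(r.sense()['finger_gap'],r.sense()['ft_force'])
P=cloud(s);z=P[...,2]+1.7;T=cloud(s,s['T_tool_cam'])
print(fit(P,z,'e',[509.5,159.2,7.3]))
E
```

```text
7.75 [546.4 159.9  88.1] [ 1.7998e+02 -7.0000e-02  7.3400e+00]
45.18369480034785 [-0.1033328 -1.1089254 -2.0419524]
(array([510.77, 160.03,   7.31]), np.float64(2.13), 5176)
```

View pics/w7.png

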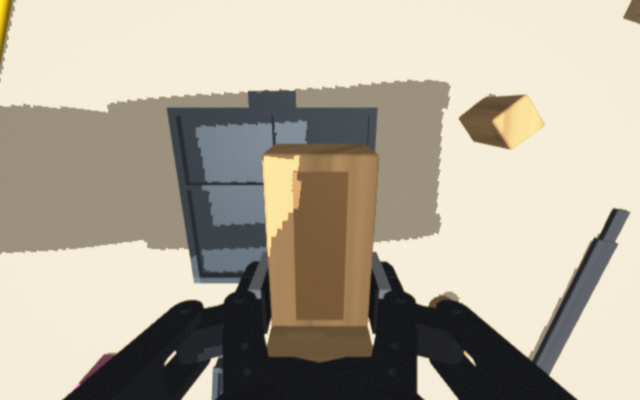

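Call:
send_rows(dp=[[1,1,-40],[1,1,-70],[1,1,-85],[1,1,-93],[1,1,-95]], rot=[[0,0,0],[0,0,0],[0,0,0],[0,0,0],[0,0,0]])

```text
time: 8.43
tool_pos: [547.7, 160.5, -7.4]
tcp_rot: [-180.0, -0.0, 7.2]
ft_force: [0.3, -0.2, -0.5]
finger_gap: 45.1
```

Call:
send_rows(dp=[[0,0,0],[0,0,0]], rot=[[0,0,0],[0,0,0]])

```text
time: 8.68
tool_pos: [547.9, 161.0, -6.7]
tcp_rot: [-180.0, -0.1, 7.3]
ft_force: [-0.5, 0.3, -2.3]
finger_gap: 44.9
```

Call:
send_rows(dp=[[0,0,-1],[0,0,-1.5],[0,0,-1.5]], rot=[[0,0,0],[0,0,0],[0,0,0]])

```text
time: 9.05
tool_pos: [547.8, 161.0, -7.9]
tcp_rot: [-180.0, -0.1, 7.3]
ft_force: [-3.1, -0.8, 7.3]
finger_gap: 45.2
```

Call:
send_rows(dp=[[0,0,0],[0,0,0],[0,0,0],[0,0,0],[0,0,20]], rot=[[0,0,0],[0,0,0],[0,0,0],[0,0,0],[0,0,0]], jaw=57)

```text
time: 9.68
tool_pos: [545.2, 160.4, 9.5]
tcp_rot: [180.0, 0.2, 7.3]
ft_force: [0.2, 0.3, -0.6]
finger_gap: 57.3
```

Call:
send_rows(dp=[[0,0,60],[0,0,110],[10,-20,130],[40,-60,130],[65,-110,130]], rot=[[0,0,0],[0,0,0],[0,0,0],[0,0,0],[0,0,0]], jaw=85)

```text
time: 10.3
tool_pos: [613.6, 50.5, 143.4]
tcp_rot: [180.0, -0.2, 7.4]
ft_force: [1.1, -0.8, -0.8]
finger_gap: 85.1
```

```bash
python3 - <<'E'
from h import *
s=wrist('w8'); s=save('scene','s8'); comps(s,lo=15,xr=(400,640),yr=(50,270))
a=cv2.imread('pics/s8.png');cv2.imwrite('pics/s8c.png',cv2.resize(a[110:390,200:480],None,fx=2.1,fy=2.1))
E
```

```text
10.3 [613.6  50.5 143.4] [179.99  -0.19   7.38]
[386 198] 467 zt 71.8 top mean [555.3 117.5] all [[552.6, 129.7], [49.9, 60.2], 10.3] top [[555.1, 117.9], [51.7, 35.2], 0.5]
```

View pics/w8.png

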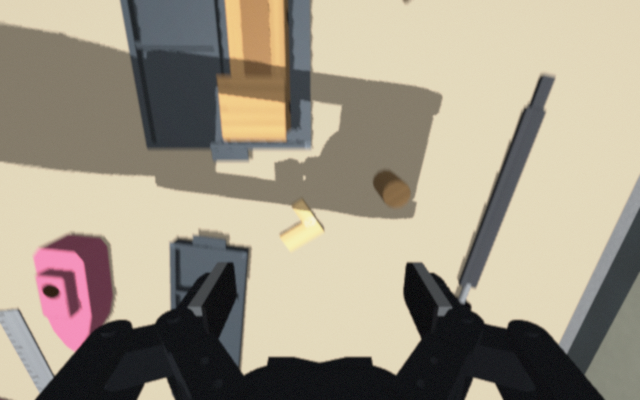

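View pics/s8c.png

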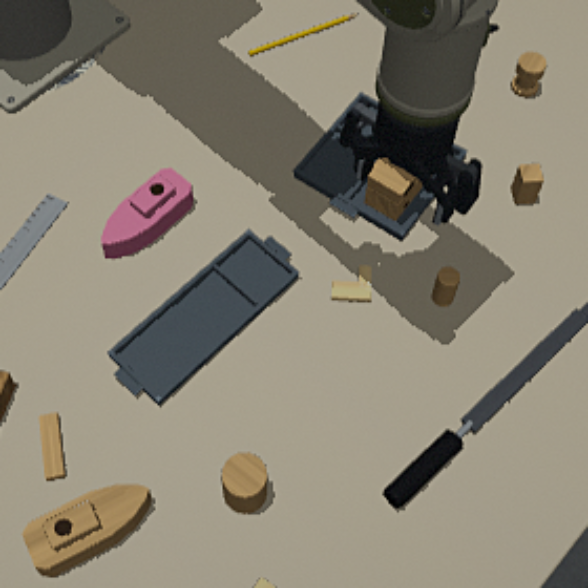

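Call:
send_rows(dp=[[10,-50,0],[20,-100,0],[30,-155,0],[40,-210,0],[50,-260,0]], rot=[[0,0,-0.18],[0,0,-0.36],[0,0,-0.54],[0,0,-0.72],[0,0,-0.9]])

```text
time: 11.02
tool_pos: [662.4, -210.9, 142.5]
tcp_rot: [-180.0, -0.1, -44.6]
ft_force: [1.2, -0.2, -0.1]
finger_gap: 85.0
```

Call:
send_rows(dp=[[7,-43,0],[7,-43,-10],[7,-43,-20],[7,-43,-30],[7,-43,-30]], rot=[[0,0,-0.18],[0,0,-0.36],[0,0,-0.54],[0,0,-0.67],[0,0,-0.67]])

```text
time: 11.65
tool_pos: [668.6, -251.7, 110.8]
tcp_rot: [179.9, 0.0, -82.6]
ft_force: [0.6, 0.4, 0.3]
finger_gap: 84.8
```

```bash
python3 - <<'E'
from h import *
s=wrist('w9'); comps(s,lo=30,xr=(620,730),yr=(-310,-200))
P=cloud(s,s['T_tool_cam']);W=cloud(s)
m=(W[...,2]>54)&(W[...,2]<65)&(abs(P[...,0])<60)&(abs(P[...,1])<60)
print('boiler top in tool',cv2.minAreaRect(P[m][:,:2].astype(np.float32)))
E
```

```text
11.65 [ 668.6 -251.7  110.8] [ 1.7995e+02  4.0000e-02 -8.2620e+01]
[321 209] 2918 zt 59.1 top mean [ 674.6 -253.1] all [[673.8, -253.1], [44.6, 45.0], 6.1] top [[673.8, -253.1], [44.6, 45.0], 6.1]
boiler top in tool ((2.1160316467285156, -4.950613021850586), (45.005157470703125, 44.62276840209961), 1.2821484804153442)
```

View pics/w9.png

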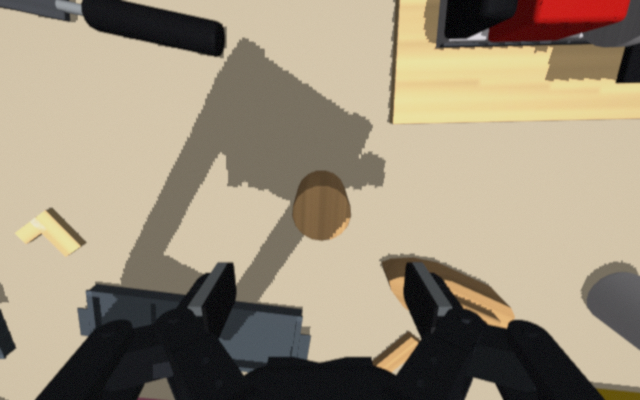

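Call:
send_rows(dp=[[3,-1,-40],[3,-1,-80],[3,-1,-104],[3,-1,-111],[3,-1,-111]], rot=[[0,0,0],[0,0,0],[0,0,0],[0,0,0],[0,0,0]])

```text
time: 12.32
tool_pos: [672.7, -253.4, 0.7]
tcp_rot: [-180.0, -0.0, -82.6]
ft_force: [-0.0, -0.0, 0.8]
finger_gap: 84.7
```

Call:
send_rows(dp=[[0,0,0],[0,0,0],[0,0,0],[0,0,0],[0,0,0]], rot=[[0,0,0],[0,0,0],[0,0,0],[0,0,0],[0,0,0]], jaw=30, force=40)

```text
time: 12.95
tool_pos: [673.2, -253.7, 1.5]
tcp_rot: [-179.9, -0.1, -82.7]
ft_force: [-0.8, 0.9, 6.2]
finger_gap: 45.2
```

Call:
send_rows(dp=[[0,0,15],[0,0,55],[-10,20,90],[-35,67,90],[-60,115,90]], rot=[[0,0,0],[0,0,0],[0,0,0],[0,0,0],[0,0,0]])

```text
time: 13.58
tool_pos: [612.0, -137.6, 91.4]
tcp_rot: [-179.9, -0.0, -82.7]
ft_force: [-0.0, 1.4, -0.6]
finger_gap: 45.0
```

Call:
send_rows(dp=[[-28,54,0],[-56,107,0],[-84,160,0],[-112,213,0],[-138,262,0]], rot=[[0,0,0],[0,0,0],[0,0,0],[0,0,0],[0,0,0]])

```text
time: 14.2
tool_pos: [473.1, 125.4, 90.6]
tcp_rot: [-179.9, 0.0, -82.7]
ft_force: [0.4, 0.8, -1.4]
finger_gap: 45.1
```

Call:
send_rows(dp=[[0,0,0],[0,0,0]], rot=[[0,0,0],[0,0,0]])

```text
time: 14.45
tool_pos: [474.5, 123.8, 90.5]
tcp_rot: [-179.9, -0.0, -82.6]
ft_force: [0.0, 0.0, -0.7]
finger_gap: 45.1
```

```bash
python3 - <<'E'
from h import *
s=wrist('w10'); q=r.sense();print(q['tool_pos'],q['finger_gap'],q['ft_force'])
E
```

```text
14.45 [474.5 123.8  90.5] [-1.7993e+02 -3.0000e-02 -8.2620e+01]
[474.73157304 123.20981592  90.33411329] 44.975636308717256 [ 0.15180718 -1.20631448 -1.23056775]
```

View pics/w10.png

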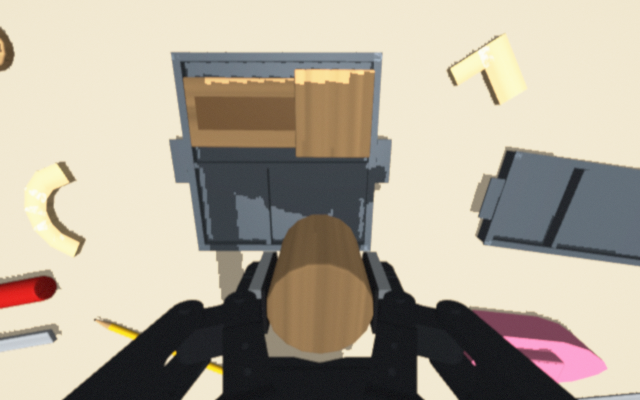

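Call:
send_rows(dp=[[0,0,-40],[0,0,-70],[0,0,-81],[0,0,-84],[0,0,-85]], rot=[[0,0,0],[0,0,0],[0,0,0],[0,0,0],[0,0,0]])

```text
time: 15.12
tool_pos: [475.2, 123.6, 5.8]
tcp_rot: [-179.9, 0.0, -82.7]
ft_force: [-0.3, -0.4, 0.0]
finger_gap: 44.7
```

Call:
send_rows(dp=[[0,0,-0.5],[0,0,-1]], rot=[[0,0,0],[0,0,0]])

```text
time: 15.38
tool_pos: [475.3, 123.9, 5.4]
tcp_rot: [-179.9, -0.0, -82.7]
ft_force: [-3.9, -1.4, 11.2]
finger_gap: 45.1
```

Call:
send_rows(dp=[[0,0,0],[0,0,0],[0,0,0],[0,0,0],[0,0,20]], rot=[[0,0,0],[0,0,0],[0,0,0],[0,0,0],[0,0,0]], jaw=60)

```text
time: 16.0
tool_pos: [472.2, 123.5, 22.2]
tcp_rot: [179.8, -0.0, -82.7]
ft_force: [0.1, 0.0, 0.0]
finger_gap: 59.9
```

Call:
send_rows(dp=[[0,0,55],[0,0,100],[10,40,105],[30,100,105],[50,150,105]], rot=[[0,0,0],[0,0,0],[0,0,0],[0,0,0],[0,0,0]], jaw=75)

```text
time: 16.62
tool_pos: [524.7, 275.7, 129.2]
tcp_rot: [-179.9, 0.0, -82.7]
ft_force: [0.3, -0.4, -0.1]
finger_gap: 74.8
```

Call:
send_rows(dp=[[20,55,0],[40,110,0],[40,115,0],[40,115,0]], rot=[[0,0,0],[0,0,0],[0,0,0],[0,0,0]])

```text
time: 17.12
tool_pos: [563.6, 388.7, 127.9]
tcp_rot: [179.9, -0.1, -82.6]
ft_force: [-0.2, -0.1, 0.5]
finger_gap: 75.2
```

```bash
python3 - <<'E'
from h import *
s=wrist('w11'); comps(s,lo=20,xr=(500,630),yr=(330,450)); s=load('w11')
save('scene','s11');a=cv2.imread('pics/s11.png');cv2.imwrite('pics/s11c.png',cv2.resize(a[130:230,320:500],None,fx=4,fy=4))
E
```

```text
17.125 [563.6 388.7 127.9] [ 1.7993e+02 -5.0000e-02 -8.2630e+01]
[319 201] 1471 zt 51.2 top mean [568.6 389.2] all [[568.0, 389.3], [35.2, 35.2], 47.1] top [[567.9, 389.3], [35.2, 35.1], 48.0]
```

View pics/w11.png

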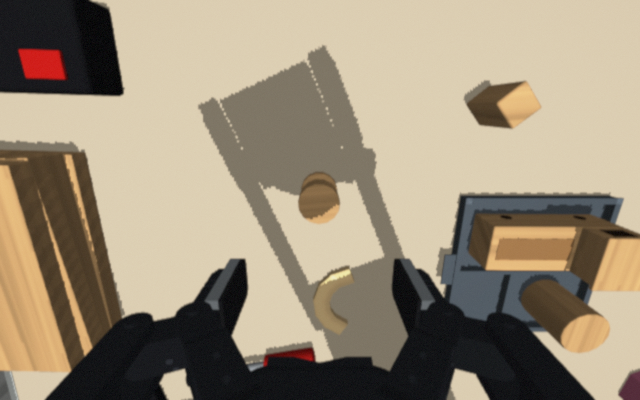

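View pics/s11c.png

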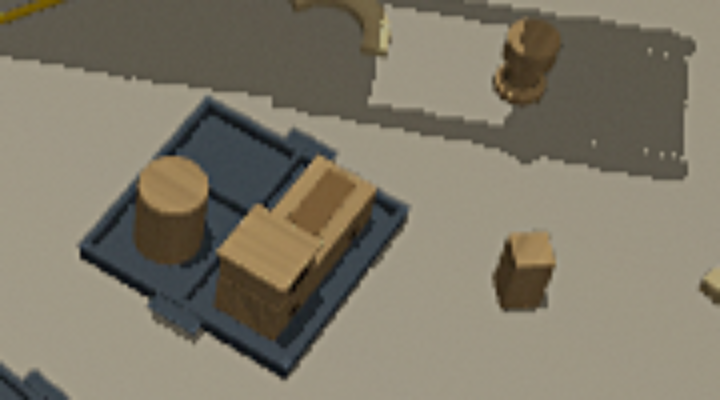

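Call:
send_rows(dp=[[3,0,-45],[3,0,-90],[3,0,-120],[3,0,-129],[3,0,-129]], rot=[[0,0,0],[0,0,0],[0,0,0],[0,0,0],[0,0,0]])

```text
time: 17.85
tool_pos: [567.4, 388.1, 0.5]
tcp_rot: [-180.0, 0.0, -82.7]
ft_force: [-0.2, -0.7, 0.2]
finger_gap: 75.0
```

Call:
send_rows(dp=[[0,0,0],[0,0,0],[0,0,0],[0,0,0],[0,0,0]], rot=[[0,0,0],[0,0,0],[0,0,0],[0,0,0],[0,0,0]], jaw=20, force=30)

```text
time: 18.48
tool_pos: [568.3, 389.5, 1.7]
tcp_rot: [-179.8, 0.1, -82.7]
ft_force: [-0.7, -0.5, 6.9]
finger_gap: 34.8
```

Call:
send_rows(dp=[[0,0,15],[0,0,50],[-10,-19,80],[-33,-62,80],[-60,-112,80]], rot=[[0,0,0],[0,0,0],[0,0,0],[0,0,0],[0,0,0]])

```text
time: 19.1
tool_pos: [507.3, 276.4, 81.5]
tcp_rot: [-179.8, 0.0, -82.6]
ft_force: [0.6, -1.4, 0.1]
finger_gap: 34.7
```

Call:
send_rows(dp=[[-27,-50,0],[-42,-80,0],[-42,-80,-30],[-42,-80,-50],[-42,-80,-50]], rot=[[0,0,0],[0,0,0],[0,0,0],[0,0,0],[0,0,0]])

```text
time: 19.73
tool_pos: [463.7, 196.3, 28.8]
tcp_rot: [179.8, -0.0, -82.7]
ft_force: [0.4, 0.0, -1.0]
finger_gap: 35.0
```

```bash
python3 - <<'E'
from h import *
s=wrist('w12'); q=r.sense();print(q['tool_pos'],q['finger_gap'],q['ft_force'])
E
```

```text
19.725 [463.7 196.3  28.8] [ 1.7984e+02 -3.0000e-02 -8.2690e+01]
[464.75374202 196.73764742  30.00877866] 34.732252941489264 [ 0.74624667 -0.11298847 -0.23621462]
```

View pics/w12.png

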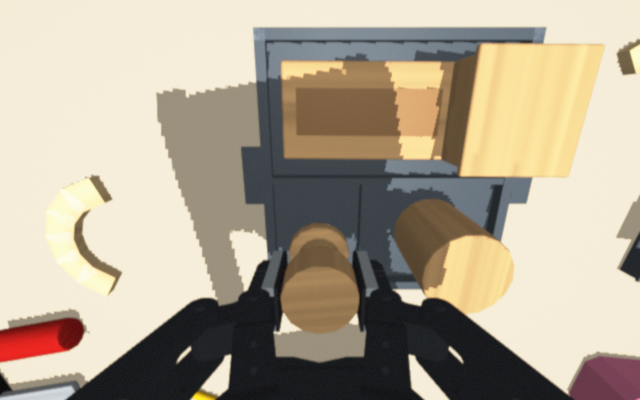

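Call:
send_rows(dp=[[0,0,-15],[0,0,-22],[0,0,-24],[0,0,-25],[0,0,-25]], rot=[[0,0,0],[0,0,0],[0,0,0],[0,0,0],[0,0,0]])

```text
time: 20.4
tool_pos: [465.3, 196.9, 5.7]
tcp_rot: [180.0, -0.0, -82.7]
ft_force: [-5.0, -2.6, 10.2]
finger_gap: 34.4
```

Call:
send_rows(dp=[[0,0,-0.5],[0,0,-1]], rot=[[0,0,0],[0,0,0]])

```text
time: 20.65
tool_pos: [465.6, 197.0, 5.6]
tcp_rot: [-180.0, -0.0, -82.7]
ft_force: [-9.2, -2.2, 22.1]
finger_gap: 35.1
```

Call:
send_rows(dp=[[0,0,1],[0,0,1],[0,0,1],[0,0,1],[0,0,1]], rot=[[0,0,0],[0,0,0],[0,0,0],[0,0,0],[0,0,0]], jaw=50)

```text
time: 21.28
tool_pos: [465.0, 196.7, 4.6]
tcp_rot: [180.0, -0.0, -82.7]
ft_force: [-0.0, 0.8, -0.7]
finger_gap: 50.1
```

Call:
send_rows(dp=[[0,0,30],[0,0,70],[0,0,110],[0,-50,120],[0,-100,120]], rot=[[0,0,0],[0,0,0],[0,0,0],[0,0,0.1],[0,0,0.2]])

```text
time: 21.9
tool_pos: [466.1, 96.2, 126.5]
tcp_rot: [-179.8, -0.1, -70.9]
ft_force: [0.9, -0.4, 0.1]
finger_gap: 50.0
```

Call:
send_rows(dp=[[15,-58,0],[30,-116,0],[45,-174,0],[60,-232,0],[75,-290,0]], rot=[[0,0,0.18],[0,0,0.36],[0,0,0.54],[0,0,0.72],[0,0,0.9]], jaw=85)

```text
time: 22.52
tool_pos: [537.3, -182.8, 124.8]
tcp_rot: [-180.0, -0.0, -21.5]
ft_force: [0.9, 0.6, 0.1]
finger_gap: 85.1
```

Call:
send_rows(dp=[[15,-58,0],[30,-116,0],[45,-174,0],[45,-194,0],[45,-194,0]], rot=[[0,0,0],[0,0,0],[0,0,0],[0,0,0],[0,0,0]])

```text
time: 23.15
tool_pos: [581.4, -375.9, 124.0]
tcp_rot: [-180.0, 0.1, -22.0]
ft_force: [-0.3, -0.6, 0.4]
finger_gap: 84.9
```

```bash
python3 - <<'E'
from h import *
s=wrist('w13'); P=cloud(s);z=P[...,2]+1.7
m=(P[...,0]>530)&(P[...,0]<640)&(P[...,1]>-480)&(P[...,1]<-310)&(s['depth']>0)
for lo in(45,28):
    b=m&(z>lo)&(z<60); print(lo,cv2.minAreaRect(P[b][:,:2].astype(np.float32)))
save('scene','s13');a=cv2.imread('pics/s13.png');cv2.imwrite('pics/s13c.png',cv2.resize(a[130:290,220:480],None,fx=3,fy=3))
E
```

```text
23.15 [ 581.4 -375.9  124. ] [-1.7998e+02  6.0000e-02 -2.1950e+01]
45 ((581.34521484375, -402.8501281738281), (49.97531509399414, 27.9749755859375), 71.57093811035156)
28 ((586.8353881835938, -386.3404846191406), (129.99549865722656, 50.0391960144043), 71.5658187866211)
```

View pics/w13.png

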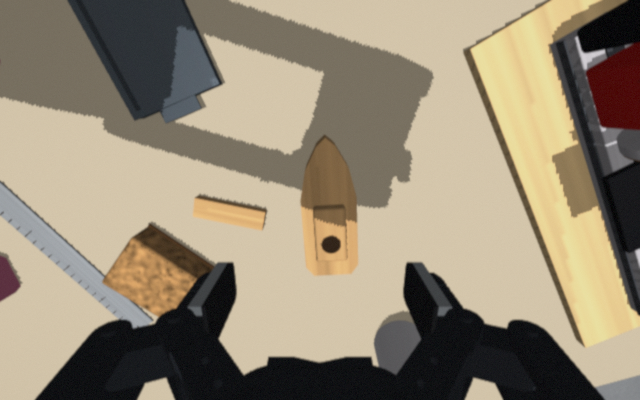

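View pics/s13c.png

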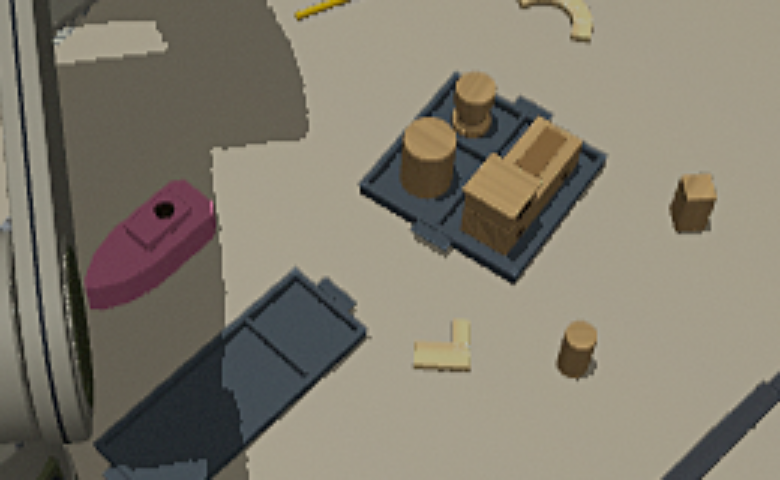

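Call:
send_rows(dp=[[3,-17,0],[3,-17,-45],[3,-17,-95],[3,-17,-128],[3,-17,-136]], rot=[[0,0,0.062],[0,0,0.062],[0,0,0.062],[0,0,0.062],[0,0,0.062]])

```text
time: 23.88
tool_pos: [583.4, -388.4, -14.2]
tcp_rot: [-179.9, 0.3, -18.2]
ft_force: [-0.2, 0.1, 0.8]
finger_gap: 84.9
```

Call:
send_rows(dp=[[0,0,0],[0,0,0],[0,0,0],[0,0,0],[0,0,0]], rot=[[0,0,0],[0,0,0],[0,0,0],[0,0,0],[0,0,0]], jaw=35, force=50)

```text
time: 24.5
tool_pos: [586.8, -393.0, -8.1]
tcp_rot: [179.9, -0.2, -18.3]
ft_force: [0.8, 0.7, 7.6]
finger_gap: 49.4
```

```bash
python3 - <<'E'
from h import *
s=wrist('w14'); q=r.sense();print(q['tool_pos'],q['finger_gap'],q['ft_force'])
E
```

```text
24.5 [ 586.8 -393.    -8.1] [179.93  -0.24 -18.29]
[ 586.82244769 -393.04459142   -8.06156741] 49.18867963569778 [-1.48242558  1.40750605  6.87903108]
```

View pics/w14.png

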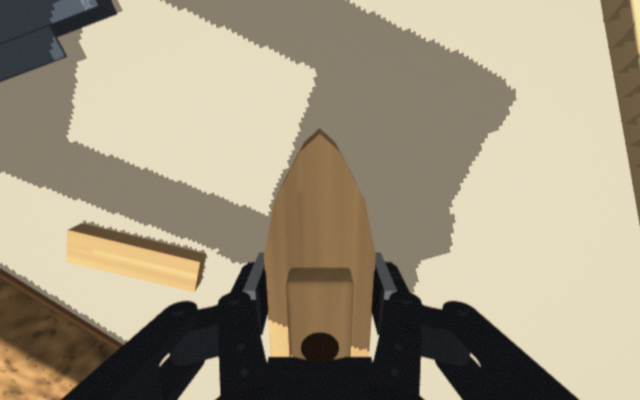

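Call:
send_rows(dp=[[0,0,15],[0,0,50],[-8,20,80],[-25,64,80],[-45,114,80]], rot=[[0,0,0],[0,0,0],[0,0,0.1],[0,0,0.2],[0,0,0.302]], force=60)

```text
time: 25.18
tool_pos: [540.4, -277.9, 70.8]
tcp_rot: [179.9, -0.2, -0.9]
ft_force: [0.2, 0.1, -1.5]
finger_gap: 49.1
```

Call:
send_rows(dp=[[-20,50,0],[-41,106,0],[-41,106,0],[-41,106,-30],[-41,106,-30]], rot=[[0,0,0],[0,0,0],[0,0,0],[0,0,0],[0,0,0]])

```text
time: 25.8
tool_pos: [497.7, -171.6, 37.6]
tcp_rot: [-179.9, 0.2, -1.0]
ft_force: [0.2, -0.3, -1.6]
finger_gap: 48.9
```

```bash
python3 - <<'E'
from h import *
from fit import fit
s=wrist('w15'); q=r.sense();print(q['tool_pos'],q['finger_gap'],q['ft_force'])
P=cloud(s);print(fit(P,P[...,2]+1.7,'b',[500,-138,-1]))
# held hull
T=cloud(s,s['T_tool_cam']);h=q['tool_pos'][2]
E
```

```text
25.8 [ 497.7 -171.6   37.6] [-1.7994e+02  1.7000e-01 -1.0000e+00]
[ 498.53839625 -172.12234041   38.81591227] 48.95461627121094 [ 0.47440268  0.33862537 -1.0799226 ]
(array([ 499.62, -138.2 ,   -1.06]), np.float64(1.49), 6077)
```

View pics/w15.png

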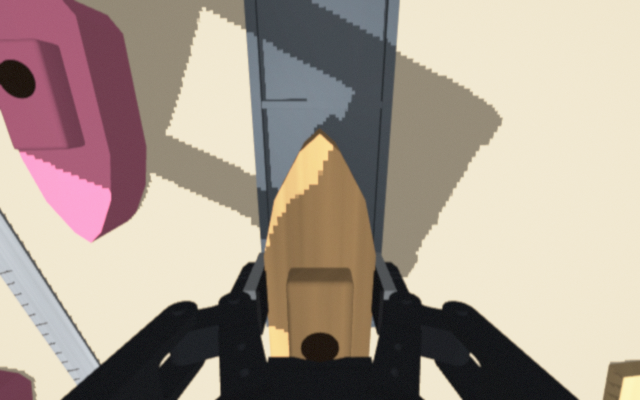

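Call:
send_rows(dp=[[1,0,-25],[1,0,-38],[1,0,-43],[1,0,-44],[1,0,-44]], rot=[[0,0,0],[0,0,0],[0,0,0],[0,0,0],[0,0,0]])

```text
time: 26.48
tool_pos: [500.5, -172.4, -4.1]
tcp_rot: [180.0, -0.0, -1.0]
ft_force: [-3.7, 1.0, 6.0]
finger_gap: 48.9
```

Call:
send_rows(dp=[[0,0,-0.5],[0,0,-1]], rot=[[0,0,0],[0,0,0]])

```text
time: 26.72
tool_pos: [500.5, -172.3, -4.1]
tcp_rot: [180.0, -0.0, -1.0]
ft_force: [-11.7, 4.1, 20.6]
finger_gap: 48.6
```

Call:
send_rows(dp=[[0,0,1],[0,0,1],[0,0,1],[0,0,1],[0,0,1]], rot=[[0,0,0],[0,0,0],[0,0,0],[0,0,0],[0,0,0]], jaw=62)

```text
time: 27.35
tool_pos: [500.0, -171.9, -5.4]
tcp_rot: [-180.0, 0.0, -1.0]
ft_force: [-0.1, 0.3, 0.0]
finger_gap: 62.1
```

Call:
send_rows(dp=[[0,0,40],[0,0,90],[20,30,130],[50,65,130],[85,105,130]], rot=[[0,0,0],[0,0,0],[0,0,0],[0,0,0],[0,0,0]])

```text
time: 27.98
tool_pos: [586.4, -66.4, 126.0]
tcp_rot: [180.0, -0.1, -1.1]
ft_force: [0.7, 0.2, -0.9]
finger_gap: 62.3
```

Call:
send_rows(dp=[[40,45,0],[80,92,0],[95,130,0],[95,130,0],[95,130,0]], rot=[[0,0,0],[0,0,0],[0,0,0],[0,0,0],[0,0,0]])

```text
time: 28.6
tool_pos: [679.6, 62.6, 124.2]
tcp_rot: [180.0, 0.1, -1.0]
ft_force: [-0.7, -1.2, -0.1]
finger_gap: 61.8
```

```bash
python3 - <<'E'
from h import *
s=wrist('w16'); comps(s,lo=25,xr=(640,720),yr=(20,110))
save('scene','s16');a=cv2.imread('pics/s16.png');cv2.imwrite('pics/s16c.png',cv2.resize(a[130:310,220:480],None,fx=3,fy=3))
E
```

```text
28.6 [679.6  62.6 124.2] [ 1.7997e+02  5.0000e-02 -9.7000e-01]
[320 198] 864 zt 51.0 top mean [681.   69.2] all [[680.9, 68.5], [25.4, 24.4], 89.2] top [[681.0, 68.4], [25.4, 24.3], 88.3]
```

View pics/w16.png

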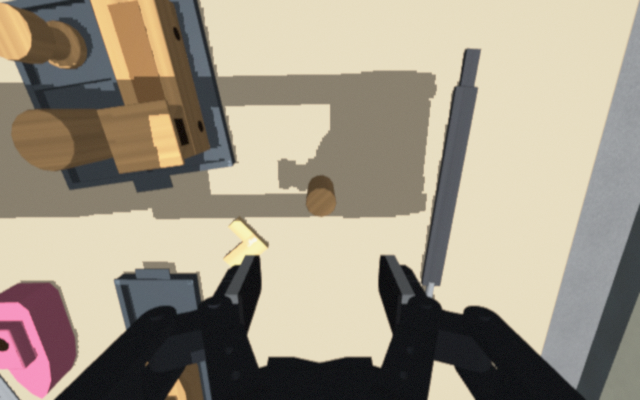

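View pics/s16c.png

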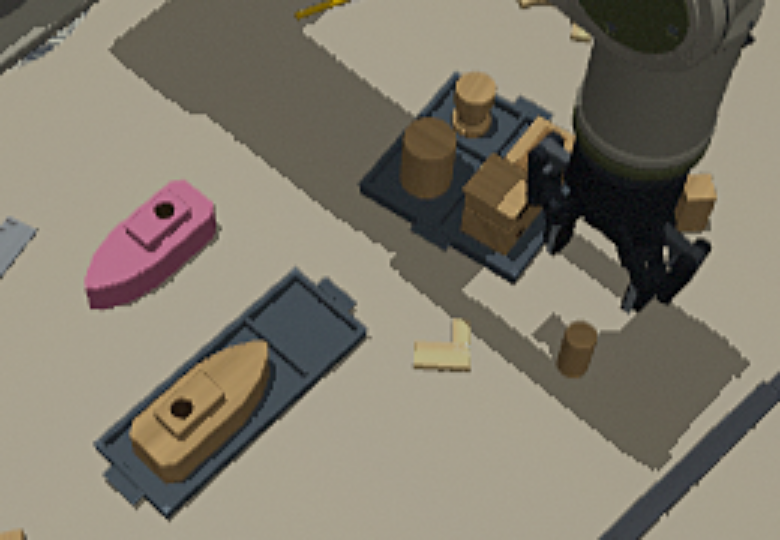

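Call:
send_rows(dp=[[1,5,-45],[1,5,-90],[1,5,-118],[1,5,-126],[1,5,-126]], rot=[[0,0,0],[0,0,0],[0,0,0],[0,0,0],[0,0,0]])

```text
time: 29.32
tool_pos: [681.1, 67.2, -0.8]
tcp_rot: [180.0, -0.0, -1.1]
ft_force: [-0.1, 0.6, 0.5]
finger_gap: 62.4
```

Call:
send_rows(dp=[[0,0,0],[0,0,0],[0,0,0],[0,0,0],[0,0,0]], rot=[[0,0,0],[0,0,0],[0,0,0],[0,0,0],[0,0,0]], jaw=15, force=25)

```text
time: 29.95
tool_pos: [682.4, 68.0, 0.7]
tcp_rot: [180.0, -0.2, -1.0]
ft_force: [-0.6, -0.8, 6.8]
finger_gap: 25.2
```

Call:
send_rows(dp=[[0,0,15],[0,0,50],[-15,-11,80],[-60,-42,80],[-105,-74,80]], rot=[[0,0,0],[0,0,0],[0,0,0],[0,0,0],[0,0,0]])

```text
time: 30.58
tool_pos: [575.7, -6.5, 80.5]
tcp_rot: [180.0, -0.1, -0.9]
ft_force: [0.2, -1.0, -0.3]
finger_gap: 25.3
```

Call:
send_rows(dp=[[-45,-32,0],[-75,-53,0],[-75,-53,-30],[-75,-53,-50],[-75,-53,-50]], rot=[[0,0,0],[0,0,0],[0,0,0],[0,0,0],[0,0,0]])

```text
time: 31.2
tool_pos: [499.7, -58.7, 28.0]
tcp_rot: [-180.0, 0.1, -1.0]
ft_force: [0.0, -0.2, -0.4]
finger_gap: 24.9
```

```bash
python3 - <<'E'
from h import *
s=wrist('w17'); q=r.sense();print(q['tool_pos'],q['finger_gap'],q['ft_force'])
E
```

```text
31.2 [499.7 -58.7  28. ] [-1.7997e+02  1.5000e-01 -9.9000e-01]
[500.75230706 -58.83315867  29.10418893] 24.83134940051459 [ 0.05165432  0.04079394 -0.10624929]
```

View pics/w17.png

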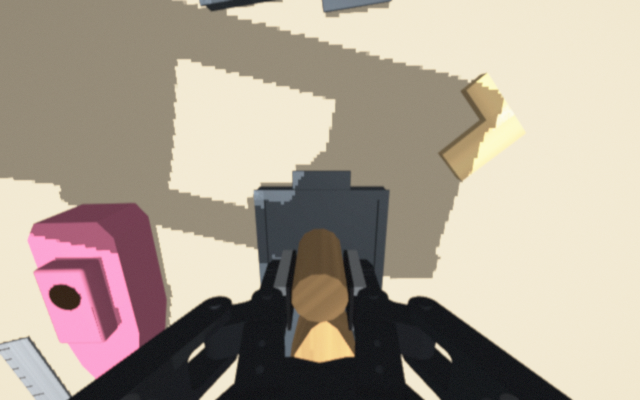

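Funnel held over the short compartment, centred. Lowering.

Call:
send_rows(dp=[[0,0,-15],[0,0,-22],[0,0,-24],[0,0,-25],[0,0,-25]], rot=[[0,0,0],[0,0,0],[0,0,0],[0,0,0],[0,0,0]])

```text
time: 31.88
tool_pos: [500.6, -58.8, 4.6]
tcp_rot: [-180.0, 0.1, -1.0]
ft_force: [-8.5, 2.1, 12.8]
finger_gap: 25.3
```

Call:
send_rows(dp=[[0,0,0],[0,0,0],[0,0,0],[0,0,0],[0,0,0]], rot=[[0,0,0],[0,0,0],[0,0,0],[0,0,0],[0,0,0]], jaw=45)

```text
time: 32.5
tool_pos: [501.0, -58.9, 3.7]
tcp_rot: [-180.0, 0.0, -1.0]
ft_force: [0.3, 0.3, -0.3]
finger_gap: 45.0
```

Call:
send_rows(dp=[[0,0,40],[0,0,90],[0,10,140],[-30,30,190],[-60,60,240]], rot=[[0,0,0],[0,0,0],[0,0,0],[0,0,0],[0,0,0]])

```text
time: 33.12
tool_pos: [441.6, -0.2, 243.1]
tcp_rot: [180.0, -0.0, -1.1]
ft_force: [0.6, 0.4, 1.2]
finger_gap: 45.1
```

Call:
send_rows(dp=[[0,10,30],[0,20,60],[0,20,60],[0,20,60]], rot=[[0,0,0.18],[0,0,0.36],[0,0,0.54],[0,0,0.72]])

```text
time: 33.62
tool_pos: [442.7, 19.8, 302.1]
tcp_rot: [179.9, -0.1, 40.6]
ft_force: [-1.1, -0.4, -0.3]
finger_gap: 44.9
```

```bash
python3 - <<'E'
from h import *
s=wrist('w18'); print('W');comps(s,lo=20,xr=(420,720),yr=(-270,290))
save('top','t18');s=save('scene','s18'); print('S');comps(s,lo=20,xr=(420,720),yr=(-270,290))
a=cv2.imread('pics/s18.png');cv2.imwrite('pics/s18c.png',cv2.resize(a[130:310,220:480],None,fx=3,fy=3))
E
```

```text
33.625 [442.7  19.8 302.1] [ 1.7995e+02 -5.0000e-02  4.0630e+01]
W
[421  75] 767 zt 55.2 top mean [464.3 196.7] all [[464.4, 196.7], [34.9, 35.4], 29.1] top [[464.6, 197.1], [35.6, 34.1], 40.5]
[442 138] 3592 zt 68.6 top mean [551.1 125.3] all [[547.3, 163.6], [51.1, 123.2], 7.1] top [[552.0, 125.2], [51.1, 45.9], 7.0]
[387 125] 1114 zt 63.1 top mean [474.1 123.5] all [[474.7, 123.3], [44.8, 44.7], 40.6] top [[474.8, 123.3], [44.7, 44.7], 40.6]
[541 147] 657 zt 50.8 top mean [664.  246.5] all [[665.1, 247.1], [27.2, 26.4], 47.9] top [[665.4, 247.2], [26.6, 26.1], 48.0]
[315 228] 336 zt 54.9 top mean [499.9 -57.3] all [[500.0, -57.7], [25.0, 24.9], 79.2] top [[500.4, -57.7], [24.1, 25.0], 40.6]
[287 261] 704 zt 39.2 top mean [ 506.1 -135.6] all [[513.1, -141.3], [41.0, 76.7], 44.4] top [[513.8, -141.4], [35.5, 78.7], 39.6]
S
[378 162] 187 zt 58.0 top mean [467.4 195.3] all [[467.1, 194.8], [34.5, 37.2], 77.1] top [[467.7, 195.7], [34.3, 36.8], 35.7]
[362 180] 367 zt 66.3 top mean [477.2 121.4] all [[477.4, 121.1], [44.7, 45.8], 55.0] top [[476.4, 121.2], [43.3, 43.6], 64.6]
[392 190] 915 zt 71.6 top mean [554. 124.] all [[548.4, 163.4], [50.4, 124.9], 7.3] top [[553.3, 125.0], [50.3, 47.7], 7.5]
[451 195] 184 zt 53.8 top mean [667.5 246. ] all [[667.7, 245.5], [27.4, 28.4], 47.3] top [[667.9, 246.1], [25.8, 28.0], 49.3]
[321 232] 153 zt 57.6 top mean [502.5 -59.4] all [[498.8, -54.7], [24.3, 38.8], 43.3] top [[502.2, -58.7], [22.9, 25.3], 12.3]
[286 265] 1102 zt 54.8 top mean [ 502.7 -185.6] all [[501.6, -168.0], [51.7, 129.0], 0.0] top [[502.4, -184.9], [50.3, 29.6], 89.3]
```

View pics/w18.png

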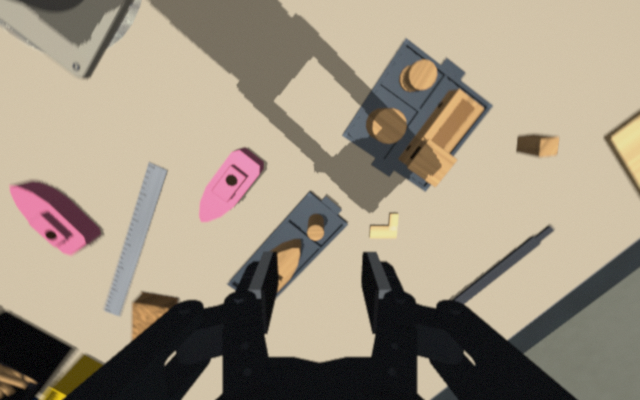

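View pics/s18c.png

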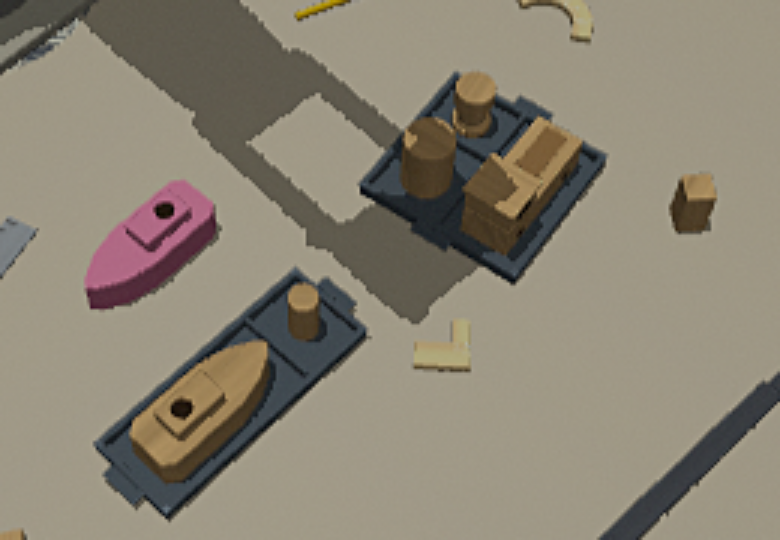

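```bash
python3 - <<'E'
from h import *
print(r.sense()['time'],job.hand_in())
E
```

```text
the job is handed in; nothing more can be done
33.775 None
```

Both kits are made up and the job is handed in at about 34 s. The engine body, boiler and chimney are in the engine tray, and the hull and funnel are in the boat tray. I left the post and both pink hulls alone.

**Last checks:** the scene camera put every piece inside its allowed limits. Values are in the tray's own frame:

| Piece | x (mm) | y (mm) |
|---|---|---|
| Engine body | 37 | 0.5 |
| Boiler | −39 | −32 |
| Chimney | −39 | 42 |
| Hull | 1 | −29 |
| Funnel | 2 | 80 |

- **Heights:** the tops read about 4 mm above their bench readings, which matches pieces resting on the tray floor.
- **Post:** it measured within 1 mm of its starting place.
- **Upright and clear:** all five pieces and the post looked upright in the last pictures. The gripper was open and well above everything.

**What failed or disagreed:**
- **First grasp:** the first try at the engine body closed above it. The fingertips stand about 22–32 mm behind the reported tool point, depending on opening, not 14 mm ahead as stated. I measured this in the wrist depth image, corrected for it, and every later grasp held.
- **Cameras:** they disagreed by up to about 4 mm. I averaged them.
- **Pressing:** the chimney and hull were pressed onto the floor with about 21–22 N for a moment. I backed off 1 mm before letting go.

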